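Hook the graphite pad under the holder's lip and snap it down

ROBOT

A 6-joint arm with a two-finger parallel gripper is mounted at the origin on a cart in front of the work surface, level with it; the furniture and walls round the work are solid. World frame = base frame: x ahead of the robot, y to its left, z up, the work surface at z = 0. Lengths are in m, angles in rad, forces in N, time in s.
With the tool pointing down it reaches from about 0.275 to 0.75 m from the base axis. Payload 10.2 kg.
Tool frame: the origin (TCP) lies at the very end of the fingers, on their centre line; the grasp point (between the pads) lies r.tcp_to_grasp behind it (r.tcp_to_grasp is the distance from the TCP to the grasp point, in m); x points along the fingers, y is the direction in which the jaws open and shut, and the axes are right-handed (so a half turn about x gives the same grasp; the last joint's range is limited). The gripper opens to 88 mm and grips with 3 to 60 N. Pads are 18 mm wide; open, the fingers measure 123 mm over their backs; the gripper's body (75 mm by 187 mm) begins 45 mm behind the grasp point.
Start: joints at [-1.527, 0.313, 1.498, -0, 1.331, -0.223], TCP at [0.138, -0.506, 0.217] pointing down, gripper open.
Joint ranges: [-2.94, 2.94], [-0.97, 2.17], [0.19, 2.56], [-1.23, 4.37], [0.02, 3.11], [-2.88, 2.88]. Speed limits (rad/s): [2.39, 2.39, 3.01, 3.14, 3.14, 3.14].

INTERFACE

Orientations are given as a unit quaternion [w, x, y, z].
In Python, from bench import status, get_image, r gives the robot as it stands. The module is installed in compiled form; this text tells all that it offers.
- The arm moves only by the tool play_rows, never from a script. Its argument "targets" is a list of rows, each a list of 4 numbers: the shift along the world's x, y, z in cm, then the turn about the world's z in degrees. In form: [[dx, dy, dz, roll], ...]. A call has exactly 8 rows; each row shifts and turns the commanded pose from where the row before left it; what a row does not reach is not made up. A row lasts 1/8 s, in which the tool goes at most 62.5 mm and 10.7 degrees, less where a joint would pass 70% of its speed; a pose out of reach is approached as far as the arm can. A call is refused whole if a number of a shift passes 6.25 or a number of a turn 10.7, either way. A call with a gripper value outside its range is refused whole. "fingers" is the opening, from -1 (shut) to 1 (fully open), so that 0 is half open, set as the call begins (left out, the last holds). The fingers move at their own pace and stop on an object; "grip_force" is the grip in N (left out, the last holds). Time passes only in rows, so rows that do not move let the fingers close, or fill a call up. It gives the time, the measured TCP pose, the force and the opening at its end, in the units of the state.
- status.sense(): the state, without advancing time (a new reading comes with each control period).
- get_image(name): name is "side" or "top" or "wrist"; returns a dict with "pixels" (400x640x3 uint8, red, green, blue), "vertical_fov" (degrees; the focal length in pixels is half the picture's height over the tangent of half this angle, whatever the lens; pixels are square), "cx", "cy" (the principal point, pixels), "position" and "rotation" of the camera in the world; the wrist camera has in their place "mount" (4x4, takes a point from camera to tool coordinates, whose origin is the TCP and whose axes are the tool frame's). Camera axes: x right, y down, z forward; pixel columns grow to the right and rows downward; lengths in m; the calibration is good to about 2 mm. The wrist camera is an equidistant fisheye: a pixel r from the principal point sees the ray r / f radians off the axis. A picture is of the moment at which its call begins: read the wrist's pose just before it. There is no depth.
- r.close_job(): hands the job in, once; it reports no verdict.
The state is a dict: "time": time; "joint_pos": joint angles; "dq": joint speeds; "tau": joint torques, N m; "tcp_pos": TCP position; "tool_rot": TCP orientation; "contact_force": force on the tool from outside, world axes, zero at the start; "torque": the same for the moment, N m; "opening": opening from 0.0 (shut) to 1.0 (fully open).
Only numpy, scipy, OpenCV 4.12 (cv2) and the standard library are available. Lean on these libraries where they do the work, as an engineer would, in place of code of your own. Each camera call takes 0.05 s, during which the arm holds its last target.

TASK

Fit the loose graphite pad into its metal bench holder, face up as it lies now: first hook one short end under the fixed lip while the other end still leans up on the sloping nose of the spring catch, then press that end down until the pad lies flat on the holder's floor and the catch has snapped back over it. Let go of it and leave the cork, the pink stone and the black slag lump where they are.

Things in the scene. Friction and masses are not known exactly. Their poses are not given: they have to be found in the camera images.
- pad: loose graphite pad, a plain flat dark grey rectangular slab 52 (x) x 82 (y) x 11 mm (z), about 0.2 kg; lies flat on the bench at the start. Origin at the centre of its underside, z up through its thickness, y along its 82 mm length. Its two ends are alike. It can be gripped from above across the 52 mm width.
- pad_end_a (a point): middle of the pad's lower edge at its +y end (41 mm from the origin)
- pad_end_b (a point): middle of the pad's lower edge at its -y end (41 mm from the origin)
- holder: fixed bench holder of pale bare aluminium with a dark steel lip, to the left or right of the pad. Origin at the seat's centre, at bench height; +x points from the catch to the lip (roughly to the robot's right, within 20 degrees), z up. All numbers below are in its frame. Base plate x -87 to +59 mm, 84 mm wide; its upper side at z = 10 mm is the seat's floor. Nothing else stands on it higher than 36 mm.
- lip_edge (a point): middle of the lower front edge of the dark lip, at x = +33 mm, z = 26.5 mm, so 16.5 mm over the floor; the lip is 4 mm thick. Behind it the back wall's inner face is at x = +45 mm. The pad cannot go in level. With one end on the floor against the back wall it can tilt up to about 25 degrees; leaning on the catch it is tilted 10 to 23 degrees.
- holder_floor (a point): seat centre on the floor (0, 0, 10 mm). Low cheeks, 12 mm high and 59 mm apart (3.5 mm play each side of the pad), run from the back wall to x = +16 mm and flare out to x = +4 mm; nearer than that the sides are open, so fingers gripping the pad across its width near its catch end have room. Seated, the pad's origin is at x = +1 to +4 mm, z = 10 mm.
- catch (a joint): spring catch at the -x end, a steel slide 24 mm wide: 0 = fully forward (closed), up to 0.009 m as it is pushed back to -x; it springs forward with 1.5 N (at 0) to 4 N. Stem face at x = -40 mm, rounded top at z = 35.5 mm, x = -42 mm. A pad end pressed down on its slope pushes it back (about 3 to 10 N), then the nose springs out over the pad.
- catch_nose (a point): lower tip of the catch's nose, at x = -33 mm, z = 23 mm when closed (2 mm over a seated pad); moves with the catch. From it a steep slope (about 58 degrees) rises backwards to the stem's top. To press the pad, press its top about 20 mm in from its end, clear of the nose.
- cork_block: loose brown cork block 30 x 60 x 24 mm, a bystander beyond the work; origin at the centre of its underside
- pink_stone: loose pink sharpening stone 22 x 85 x 14 mm, a bystander beyond the work; origin at the centre of its underside
- slag_lump: loose black glossy rounded slag lump 34 x 52 x 26 mm, a bystander beyond the work; origin at the centre of its underside
There are look-alikes about, which are no part of the job. There is more than one size of the pad; the one meant has the size given above.

How it is judged:
By the outcome, as a careful person would: the job done as asked, in the order asked, and still so for the second after the job is handed in, with the robot touching nothing.
It also fails if it takes over 51 s, if anything falls off the work surface, if the arm or the gripper's body presses on something with over 40 N, if the wrist force passes 120 N, or if a joint passes its speed limit or range.

## Working session

There is one attempt and no reset: what is moved stays moved. The work goes in short steps, Python scripts to look and compute and a tool call to move; the robot and the scene stay as the last step left them, time stands still between calls to the robot, and variables do not carry over. Pictures are saved under pics/ and viewed, and the job is handed in when it is done.

Besides the shell and the picture viewer there is one more tool, called after "Request:" as name(argument=value, ...), one argument or row to a line, values as JSON. play_rows: Moves the arm, as the interface text tells. Its arguments: {"type":"object","properties":{"targets":{"type":"array"},"fingers":{"type":"number"},"grip_force":{"type":"number"}},"required":["targets"]}

```bash
mkdir -p pics
cat > h.py <<'E'
import numpy as np, cv2
from bench import status, get_image, r
def ray(im,u,v):
    f=200/np.tan(np.radians(im["vertical_fov"])/2)
    d=np.array([(u-im["cx"])/f,(v-im["cy"])/f,1.0])
    return np.array(im["position"]),np.array(im["rotation"])@d
def onz(im,u,v,z):
    p,d=ray(im,u,v); return p+d*(z-p[2])/d[2]
def proj(im,P):
    f=200/np.tan(np.radians(im["vertical_fov"])/2)
    c=np.array(im["rotation"]).T@(np.array(P)-im["position"]); return im["cx"]+f*c[0]/c[2],im["cy"]+f*c[1]/c[2]
def save(im,name): cv2.imwrite("pics/"+name,im["pixels"][:,:,::-1])
E
python3 - <<'E'
from h import *
import pickle
s=status.sense();print(s, r.tcp_to_grasp)
for n in("top","side"):
    im=get_image(n);save(im,n+"0.png");pickle.dump(im,open(n+"0.pkl","wb"))
    print(n,im["vertical_fov"],im["cx"],im["cy"],im["position"],im["rotation"])
E
```

```text
{'time': 0.0, 'joint_pos': array([-1.52741485e+00,  3.13433726e-01,  1.49842807e+00,  1.67553559e-05,
        1.33099019e+00, -2.23422618e-01]), 'dq': array([-0.00176163, -0.00232548,  0.00274387, -0.00049619, -0.00021349,
       -0.0004135 ]), 'tau': array([ 4.22905105e-04, -4.02204323e+01, -2.52271378e+01,  6.95097400e-02,
        3.52380134e-02, -1.19125575e-04]), 'tcp_pos': array([ 0.13838544, -0.5061546 ,  0.2160728 ]), 'tool_rot': array([ 0.09360562,  0.70087004,  0.09449146, -0.70077852]), 'contact_force': array([-0.60600695,  0.07623991,  0.18435116]), 'torque': array([0.0347896 , 0.02788611, 0.01881389]), 'opening': 0.9976721862197232} 0.0187
top 49.197777266579564 319.49674537300206 203.91196047543372 [ 0.61848248 -0.1594184   0.98161756] [-0.0302883   0.71029339 -0.70252744  0.03195486]
side 43.16142523051363 328.717000771861 199.08246670403267 [0.40005049 0.57633728 0.7462776 ] [ 0.08218887 -0.15582678  0.8975711  -0.40413999]
```

```bash
sed -i 's/^def ray/def R(im):\n    q=np.array(im["rotation"])\n    from scipy.spatial.transform import Rotation as Q\n    return Q.from_quat(q[[1,2,3,0]]).as_matrix()\ndef ray/; s/np.array(im\["rotation"\])@d/R(im)@d/; s/np.array(im\["rotation"\]).T/R(im).T/' h.py; cat h.py
```

```text
import numpy as np, cv2
from bench import status, get_image, r
def R(im):
    q=np.array(im["rotation"])
    from scipy.spatial.transform import Rotation as Q
    return Q.from_quat(q[[1,2,3,0]]).as_matrix()
def ray(im,u,v):
    f=200/np.tan(np.radians(im["vertical_fov"])/2)
    d=np.array([(u-im["cx"])/f,(v-im["cy"])/f,1.0])
    return np.array(im["position"]),R(im)@d
def onz(im,u,v,z):
    p,d=ray(im,u,v); return p+d*(z-p[2])/d[2]
def proj(im,P):
    f=200/np.tan(np.radians(im["vertical_fov"])/2)
    c=R(im).T@(np.array(P)-im["position"]); return im["cx"]+f*c[0]/c[2],im["cy"]+f*c[1]/c[2]
def save(im,name): cv2.imwrite("pics/"+name,im["pixels"][:,:,::-1])
```

View pics/top0.png

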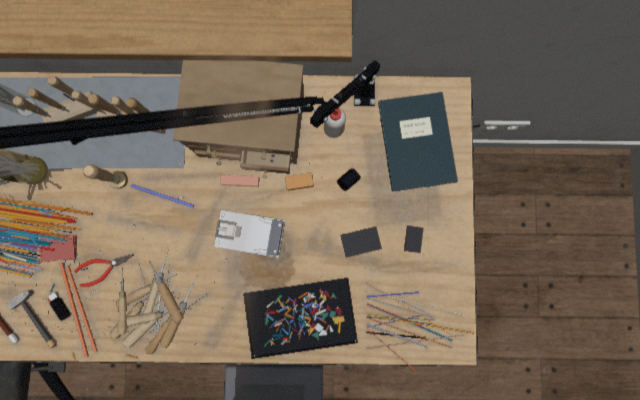

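View pics/side0.png

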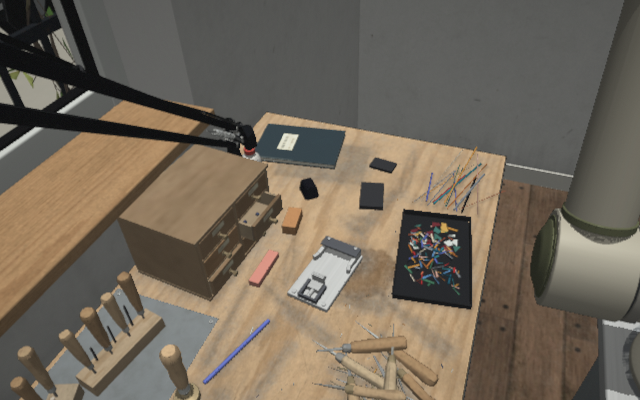

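Run:
```python
from h import *
import pickle
for n,boxes in(("top",[(330,220,460,265)]),("side",[(350,145,410,215)])):
    im=pickle.load(open(n+"0.pkl","rb"));px=im["pixels"].astype(int)
    for x0,y0,x1,y1 in boxes:
        m=(px.sum(2)<210).astype(np.uint8);mm=np.zeros_like(m);mm[y0:y1,x0:x1]=m[y0:y1,x0:x1]
        cs,_=cv2.findContours(mm,cv2.RETR_EXTERNAL,cv2.CHAIN_APPROX_NONE)
        for c in cs:
            if cv2.contourArea(c)<80: continue
            c=c.reshape(-1,2).astype(float)
            for z in (0.011,):
                W=np.array([onz(im,u,v,z)[:2] for u,v in c])
                (cx,cy),(w,h),a=cv2.minAreaRect((W*1000).astype(np.float32))
                print(n,c.mean(0),"c",cx,cy,"wh",w,h,"a",a,[ [round(float(q),1) for q in b] for b in cv2.boxPoints(((cx,cy),(w,h),a))])
    x=im["pixels"]
    crop=x[195:270,200:440] if n=="top" else x[150:320,270:400]
    cv2.imwrite(f"pics/{n}crop.png",cv2.resize(crop,None,fx=3.3,fy=3.3,interpolation=cv2.INTER_CUBIC)[:,:,::-1])
```

```text
top [360.34579439 241.6728972 ] c 621.6505126953125 -252.67510986328125 wh 47.58255386352539 79.64537811279297 a 14.54488468170166 [[588.6, -220.1], [608.6, -297.2], [654.7, -285.2], [634.7, -208.2]]
top [412.84       238.66666667] c 629.4561157226562 -369.1487121582031 wh 35.11428451538086 53.305397033691406 a 82.32190704345703 [[600.7, -383.0], [653.5, -390.1], [658.2, -355.3], [605.4, -348.2]]
side [371.48913043 196.19565217] c 619.3217163085938 -245.65777587890625 wh 49.43547821044922 87.61392974853516 a 13.71843147277832 [[584.9, -209.0], [605.7, -294.1], [653.7, -282.4], [632.9, -197.2]]
side [382.93103448 165.15517241] c 626.032958984375 -360.1103515625 wh 38.747867584228516 55.92455291748047 a 83.20391845703125 [[596.0, -376.0], [651.5, -382.7], [656.1, -344.2], [600.6, -337.6]]
```

View pics/topcrop.png

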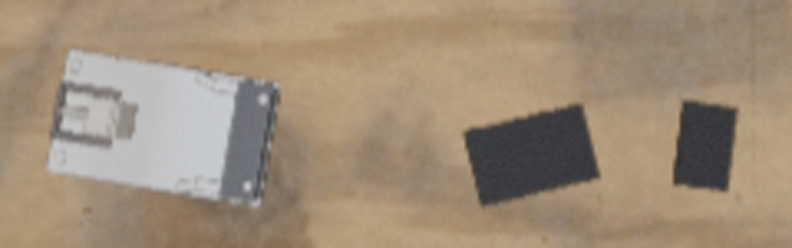

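View pics/sidecrop.png

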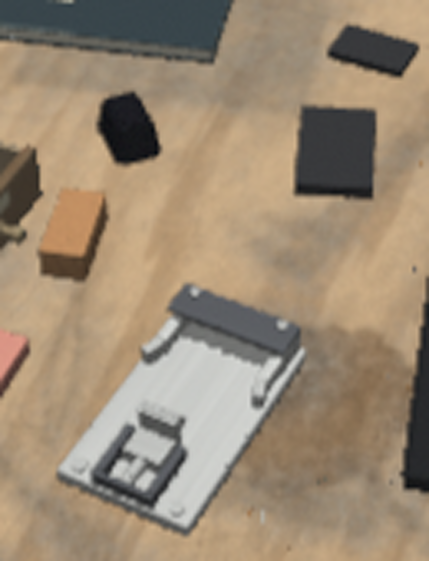

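Run:
```python
from h import *
import pickle
V={}
for n,(x0,y0,x1,y1) in(("top",(205,200,295,265)),("side",(275,228,370,315))):
    im=pickle.load(open(n+"0.pkl","rb"));px=im["pixels"].astype(int)
    sat=px.max(2)-px.min(2)
    m=((sat<28)&(px.sum(2)>140)).astype(np.uint8);mm=np.zeros_like(m);mm[y0:y1,x0:x1]=m[y0:y1,x0:x1]
    mm=cv2.morphologyEx(mm,cv2.MORPH_OPEN,np.ones((3,3)))
    cs,_=cv2.findContours(mm,cv2.RETR_EXTERNAL,cv2.CHAIN_APPROX_NONE)
    c=max(cs,key=cv2.contourArea)
    W=np.array([onz(im,u,v,.01)[:2]*1000 for u,v in c.reshape(-1,2)],np.float32)
    rc=cv2.minAreaRect(W);print(n,rc,cv2.boxPoints(rc).round(1).tolist())
    ap=cv2.approxPolyDP(c,2.5,True).reshape(-1,2)
    print([(tuple(int(q) for q in p),(onz(im,*p,.01)[:2]*1000).round(1).tolist()) for p in ap])
    o=im["pixels"].copy();cv2.drawContours(o,[c],-1,(255,0,0),1)
    cv2.imwrite(f"pics/{n}h.png",cv2.resize(o[y0-10:y1+10,x0-10:x1+10],None,fx=6,fy=6,interpolation=cv2.INTER_NEAREST)[:580,:,::-1])
```

```text
top ((636.440185546875, -5.8191680908203125), (148.56265258789062, 86.35249328613281), 81.17101287841797) [[582.4000244140625, -72.5999984741211], [667.7000122070312, -85.80000305175781], [690.5, 61.0], [605.2000122070312, 74.19999694824219]]
[((220, 211), [686.0, 60.3]), ((214, 246), [608.2, 71.1]), ((279, 257), [585.6, -73.1]), ((284, 220), [667.5, -82.7])]
side ((635.9730224609375, -8.917686462402344), (167.08750915527344, 93.88531494140625), 82.58357238769531) [[578.5999755859375, -85.69999694824219], [671.7000122070312, -97.80000305175781], [693.2999877929688, 67.9000015258789], [600.2000122070312, 80.0]]
[((328, 236), [667.1, -97.2]), ((287, 292), [688.3, 61.6]), ((325, 311), [607.9, 78.0]), ((362, 260), [582.3, -57.7]), ((360, 248), [595.5, -86.7])]
```

Run:
```python
from h import *
from scipy.spatial.transform import Rotation as Q
import pickle
s=status.sense();q=s["tool_rot"];print(Q.from_quat(q[[1,2,3,0]]).as_matrix().round(3))
im=get_image("wrist");save(im,"w0.png");print({k:v for k,v in im.items() if k!="pixels"})
```

```text
[[-0.     0.264 -0.965]
 [ 0.001 -0.965 -0.264]
 [-1.    -0.001 -0.   ]]
{'vertical_fov': 65.70646984690485, 'cx': 319.9998759401423, 'cy': 201.1697961692723, 'mount': array([[-1.46443065e-03, -2.84845045e-01,  9.58572457e-01,
        -1.68772253e-01],
       [ 9.99998921e-01, -5.29861634e-04,  1.37026742e-03,
         9.88059939e-05],
       [ 1.17596883e-04,  9.58573429e-01,  2.84845514e-01,
        -7.29693097e-02],
       [ 0.00000000e+00,  0.00000000e+00,  0.00000000e+00,
         1.00000000e+00]])}
```

View pics/toph.png

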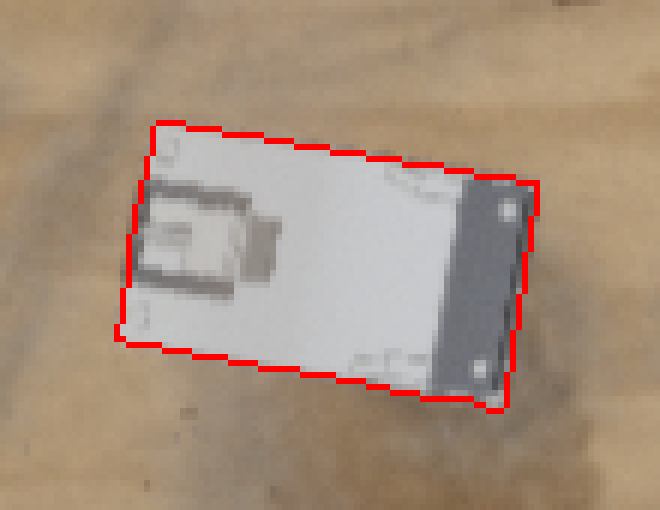

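View pics/sideh.png

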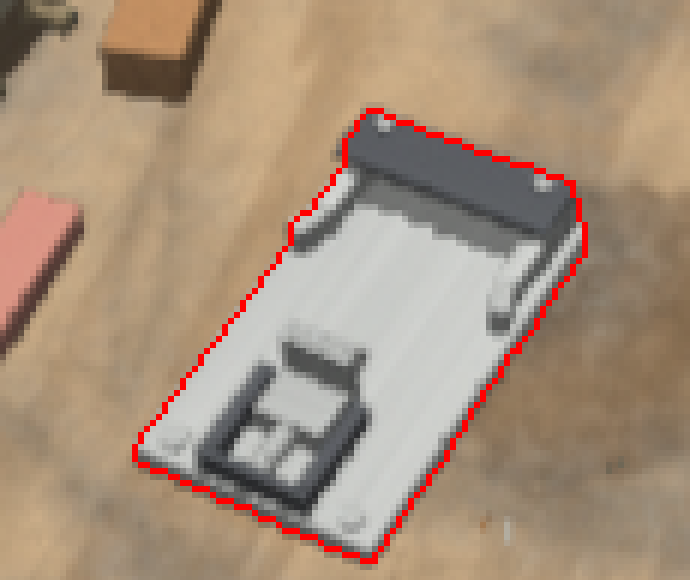

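View pics/w0.png

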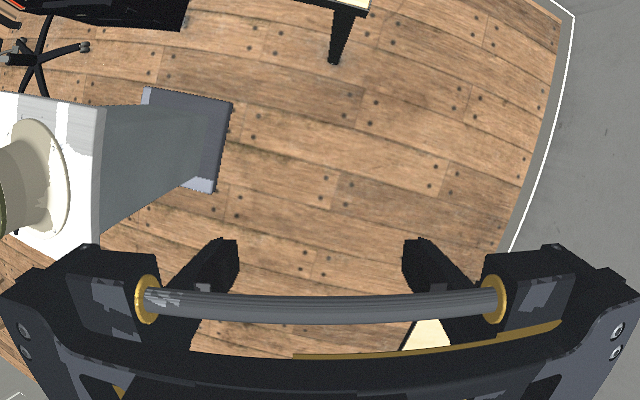

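Request:
play_rows(
  targets=[
    [3, 1.7, 0, 5.6],
    [3, 1.7, 0, 5.6],
    [3, 1.7, 0, 5.6],
    [3, 1.7, 0, 5.6],
    [3, 1.7, 0, 5.6],
    [3, 1.7, 0, 5.6],
    [3, 1.7, 0, 5.6],
    [3, 1.7, 0, 5.6],
  ],
  fingers=1,
  grip_force=3,
)

```text
time: 1.15
tcp_pos: [0.3793, -0.3697, 0.2164]
tool_rot: [-0.355, -0.612, -0.355, 0.612]
contact_force: [0.0, -0.3, 0.2]
opening: 1.002
```

Request:
play_rows(
  targets=[
    [3, 1.7, 0, 5.6],
    [3, 1.7, 0, 5.6],
    [3, 1.7, 0, 5.6],
    [3, 1.7, 0, 5.6],
    [3, 1.7, 0, 5.6],
    [3, 1.7, 0, 5.6],
    [2.7, 2.1, 0, 5.6],
    [3, 1.7, 0, 5],
  ],
)

```text
time: 2.15
tcp_pos: [0.6162, -0.2295, 0.2164]
tool_rot: [0.559, 0.433, 0.559, -0.433]
contact_force: [-0.7, -0.8, 0.4]
opening: 0.999
```

```bash
cat >> h.py <<'E'
from scipy.spatial.transform import Rotation as Q
def wshot(name):
    s=status.sense();im=get_image("wrist");save(im,name)
    im["Rt"]=Q.from_quat(s["tool_rot"][[1,2,3,0]]).as_matrix();im["pt"]=np.array(s["tcp_pos"]);return im,s
def wonz(im,u,v,z):
    f=200/np.tan(np.radians(im["vertical_fov"])/2)
    a=np.array([u-im["cx"],v-im["cy"]]);rr=np.linalg.norm(a);th=rr/f
    d=np.array([*(a/max(rr,1e-9)*np.sin(th)),np.cos(th)])
    M=im["mount"];d=im["Rt"]@(M[:3,:3]@d);p=im["pt"]+im["Rt"]@M[:3,3]
    return p+d*(z-p[2])/d[2]
def wproj(im,P):
    f=200/np.tan(np.radians(im["vertical_fov"])/2)
    M=im["mount"];c=M[:3,:3].T@(im["Rt"].T@(np.array(P)-im["pt"])-M[:3,3])
    n=np.linalg.norm(c[:2]);th=np.arctan2(n,c[2]);return im["cx"]+f*th*c[0]/n,im["cy"]+f*th*c[1]/n
E
python3 - <<'E'
from h import *
import pickle
im,s=wshot("w1.png");pickle.dump(im,open("w1.pkl","wb"));print(s["tcp_pos"],s["joint_pos"],im["Rt"].round(3),s["time"])
for P in [(608.6,-297.2),(654.7,-285.2),(588.6,-220),(634.7,-208)]: print(P,wproj(im,[P[0]/1e3,P[1]/1e3,.011]))
E
```

```text
[ 0.61616573 -0.22954812  0.21635724] [-5.34417607e-01  6.18724993e-01  1.03681391e+00 -1.24920145e-05
  1.48666234e+00 -7.86877742e-01] [[-0.001  0.968  0.25 ]
 [ 0.     0.25  -0.968]
 [-1.    -0.    -0.   ]] 2.15
(608.6, -297.2) (np.float64(301.70932353275424), np.float64(220.08968568904365))
(654.7, -285.2) (np.float64(338.7250039842971), np.float64(220.02297301219602))
(588.6, -220) (np.float64(300.62656040323236), np.float64(158.46944429533477))
(634.7, -208) (np.float64(339.6809567650281), np.float64(158.38905708288164))
```

View pics/w1.png

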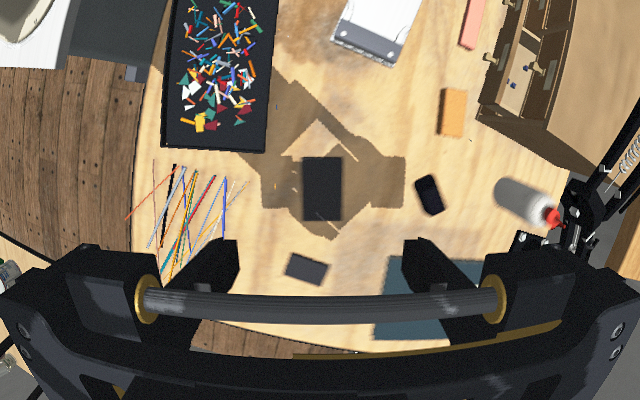

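Run:
```python
from h import *
import pickle
im=pickle.load(open("w1.pkl","rb"));px=im["pixels"].astype(int)
m=(px.sum(2)<170).astype(np.uint8);mm=np.zeros_like(m);mm[145:228,290:352]=m[145:228,290:352]
mm=cv2.morphologyEx(mm,cv2.MORPH_OPEN,np.ones((3,3)))
c=max(cv2.findContours(mm,cv2.RETR_EXTERNAL,cv2.CHAIN_APPROX_NONE)[0],key=cv2.contourArea).reshape(-1,2)
print(c.min(0),c.max(0))
W=np.array([wonz(im,u,v,.011)[:2]*1000 for u,v in c],np.float32);rc=cv2.minAreaRect(W);print(rc,cv2.boxPoints(rc).round(1).tolist())
print((px[190,295:350].sum(1)).tolist()); print(px[148:165,320].sum(1).tolist(),px[212:228,315].sum(1).tolist())
```

```text
[302 157] [340 220]
((622.8137817382812, -251.32492065429688), (46.67559814453125, 81.90705871582031), 15.372377395629883) [[589.5, -218.0], [611.2000122070312, -297.0], [656.2000122070312, -284.6000061035156], [634.5, -205.60000610351562]]
[568, 448, 358, 310, 295, 279, 244, 225, 173, 129, 115, 130, 126, 121, 123, 138, 112, 148, 132, 134, 120, 139, 134, 125, 122, 124, 125, 129, 130, 122, 138, 135, 122, 135, 136, 130, 117, 125, 120, 117, 133, 122, 120, 115, 130, 133, 219, 265, 325, 349, 371, 381, 372, 382, 379]
[552, 559, 567, 576, 563, 567, 578, 576, 461, 160, 168, 146, 117, 127, 128, 125, 121] [148, 167, 127, 112, 132, 144, 119, 141, 168, 307, 347, 372, 359, 362, 368, 368]
```

Request:
play_rows(
  targets=[
    [0, 0.05, -2.6, 0.5],
    [0, 0, -2.6, 0],
    [0, 0, -2.6, 0],
    [0, 0, -2.6, 0],
    [0, 0, -2.6, 0],
    [0, 0, -2.6, 0],
    [0, 0, -2.6, 0],
    [0, 0, -2.6, 0],
  ],
)

```text
time: 3.2
tcp_pos: [0.6151, -0.23, 0.0075]
tool_rot: [0.56, 0.432, 0.56, -0.432]
contact_force: [-1.1, -0.6, 0.2]
opening: 0.998
```

Request:
play_rows(
  targets=[
    [0, 0, -0.5, 0],
    [0, 0, 0, 0],
    [0, 0, 0, 0],
    [0, 0, 0, 0],
    [0, 0, 0, 0],
    [0, 0, 0, 0],
    [0, 0, 0, 0],
    [0, 0, 0, 0],
  ],
  fingers=-1,
  grip_force=4,
)

```text
time: 4.2
tcp_pos: [0.6154, -0.2299, 0.0036]
tool_rot: [0.56, 0.432, 0.56, -0.432]
contact_force: [0.2, 1.1, -0.3]
opening: 0.12
```

Run:
```python
from h import *
im,s=wshot("w2.png");print(s["tcp_pos"],s["opening"]*88,s["contact_force"])
i=get_image("top");cv2.imwrite("pics/t2.png",cv2.resize(i["pixels"][180:280,290:440],None,fx=4,fy=4)[:,:,::-1])
```

```text
[ 0.61539889 -0.22992789  0.00359173] 10.544992037545638 [ 0.18000127  1.05130363 -0.27189131]
```

View pics/w2.png

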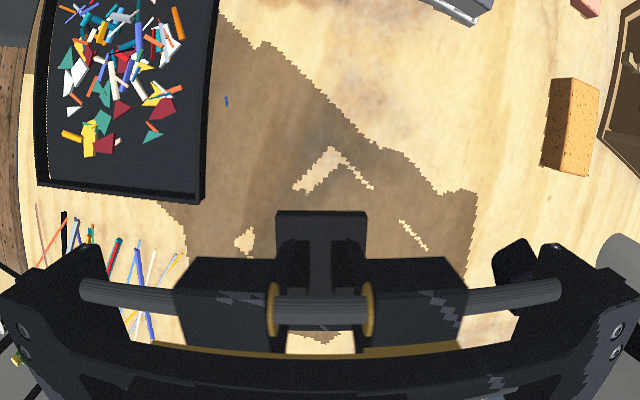

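View pics/t2.png

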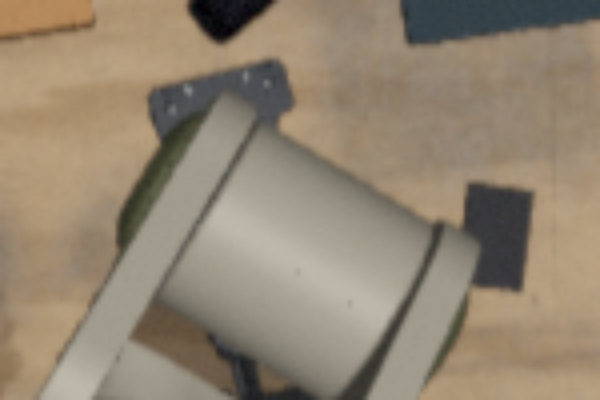

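Run:
```python
from h import *
i=get_image("side");cv2.imwrite("pics/s2.png",cv2.resize(i["pixels"][100:260,310:470],None,fx=3.5,fy=3.5)[:,:,::-1])
i=cv2.imread("pics/w2.png");cv2.imwrite("pics/w2c.png",cv2.resize(i[190:360,230:410],None,fx=3.4,fy=3.4))
```

```text
(no output)
```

View pics/s2.png

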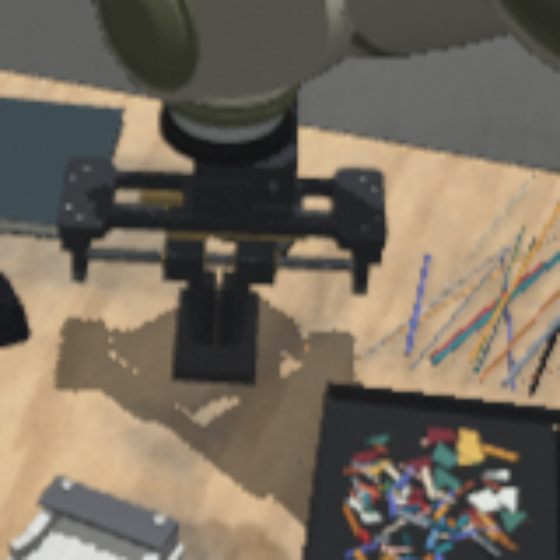

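View pics/w2c.png

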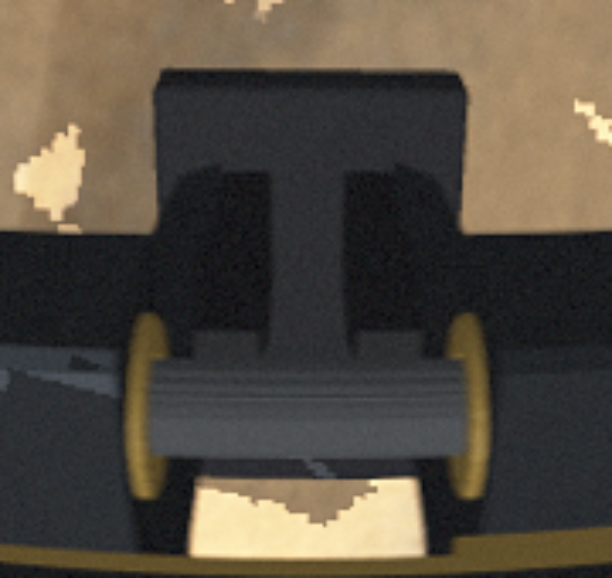

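Run:
```python
from h import *
im,s=wshot("w3.png");print(s["tcp_pos"],s["opening"]*88,s["joint_pos"],s["time"])
T=im["pt"]
for dy in(-.0053,0,.0053): print("tip",dy,wproj(im,T+im["Rt"]@[0,dy,-.009]))
for z in(0,.0036,.011,-.008):
  print(z,[np.round(wproj(im,[P[0]/1e3,P[1]/1e3,z]),1) for P in [(589.5,-218),(634.5,-205.6)]], [ (wonz(im,u,v,z)*1000).round(1) for u,v in((275,213),(367,211))])
i=cv2.imread("pics/w3.png");cv2.imwrite("pics/w3c.png",cv2.convertScaleAbs(cv2.resize(i[190:310,250:390],None,fx=5,fy=4.8),alpha=2.5,beta=20))
```

```text
[ 0.61540141 -0.2299557   0.00359924] 0.38918024129575257 [-5.35550454e-01  8.14578324e-01  1.26866478e+00 -4.60945543e-05
  1.05835807e+00 -7.93625318e-01] 4.35
tip -0.0053 (np.float64(311.6596505330105), np.float64(224.01998032576802))
tip 0 (np.float64(320.7564452752063), np.float64(224.02677899806508))
tip 0.0053 (np.float64(329.852320577441), np.float64(224.02044626379782))
0 [array([283.3, 207.1]), array([362.8, 206.3])] [array([ 585.5, -222.8,    0. ]), array([ 637.8, -207.7,    0. ])]
0.0036 [array([282.6, 209. ]), array([363.6, 208.2])] [array([ 585.7, -221.5,    3.6]), array([ 636.9, -206.7,    3.6])]
0.011 [array([281. , 213.2]), array([365.4, 212.3])] [array([ 586.2, -218.8,   11. ]), array([ 635.2, -204.6,   11. ])]
-0.008 [array([284.8, 203.1]), array([361.1, 202.4])] [array([ 585. , -225.8,   -8. ]), array([ 639.7, -210. ,   -8. ])]
```

View pics/w3c.png

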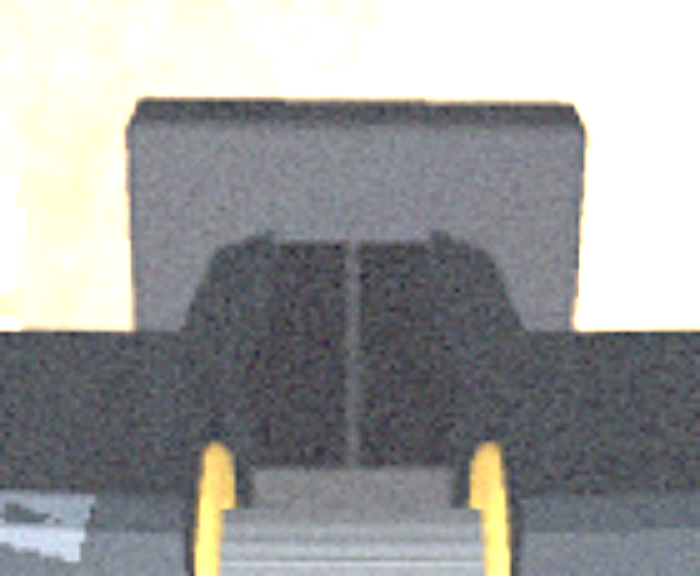

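Run:
```python
from h import *
import pickle
im=pickle.load(open("w1.pkl","rb"))
T=im["pt"];Rt=im["Rt"]
for z in(-.009,0,.009):
  for x in(0,-.005,-.01,-.0187):
    print(z,x,[np.round(wproj(im,T+Rt@[x,y,z]),1) for y in(-.0615,-.044,.044,.0615)])
i=cv2.imread("pics/w1.png");cv2.imwrite("pics/w1c.png",cv2.convertScaleAbs(cv2.resize(i[200:340,140:500],None,fx=2.2,fy=2.2),alpha=2.0,beta=20))
```

```text
-0.009 0 [array([218.9, 223.2]), array([246.6, 223.6]), array([394.8, 223.6]), array([422.5, 223.2])]
-0.009 -0.005 [array([216.4, 226.2]), array([244.7, 226.6]), array([396.7, 226.6]), array([425. , 226.2])]
-0.009 -0.01 [array([213.8, 229.3]), array([242.7, 229.8]), array([398.7, 229.8]), array([427.7, 229.3])]
-0.009 -0.0187 [array([208.9, 235.1]), array([239. , 235.8]), array([402.5, 235.8]), array([432.6, 235.1])]
0 0 [array([220.5, 236.9]), array([247.8, 237.5]), array([393.6, 237.5]), array([420.8, 236.9])]
0 -0.005 [array([218.1, 240.1]), array([246. , 240.8]), array([395.4, 240.8]), array([423.3, 240.1])]
0 -0.01 [array([215.6, 243.5]), array([244.1, 244.3]), array([397.4, 244.3]), array([425.8, 243.5])]
0 -0.0187 [array([210.9, 249.9]), array([240.6, 250.9]), array([400.9, 250.9]), array([430.5, 249.9])]
0.009 0 [array([222.2, 250.1]), array([249.1, 250.9]), array([392.3, 250.9]), array([419.2, 250.1])]
0.009 -0.005 [array([219.9, 253.6]), array([247.4, 254.5]), array([394.1, 254.5]), array([421.5, 253.6])]
0.009 -0.01 [array([217.5, 257.3]), array([245.6, 258.3]), array([395.9, 258.3]), array([423.9, 257.2])]
0.009 -0.0187 [array([213.1, 264. ]), array([242.2, 265.3]), array([399.3, 265.2]), array([428.4, 264. ])]
```

View pics/w1c.png

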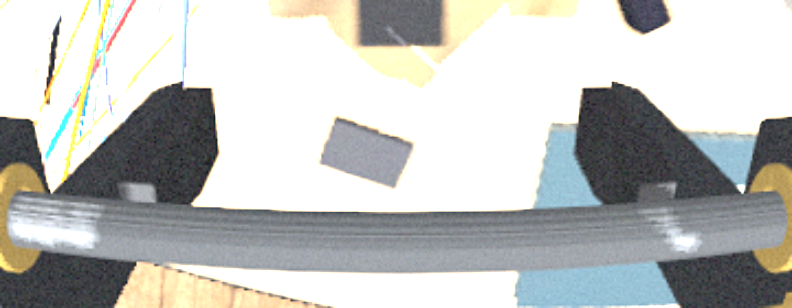

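Request:
play_rows(
  targets=[
    [0, 0, -0.05, 0],
    [0, 0, -0.05, 0],
    [0, 0, -0.05, 0],
    [0, 0, -0.05, 0],
    [0, 0, -0.05, 0],
    [0, 0, -0.05, 0],
    [0, 0, -0.05, 0],
    [0, 0, -0.05, 0],
  ],
)

```text
time: 5.4
tcp_pos: [0.6154, -0.2299, -0.0004]
tool_rot: [0.56, 0.432, 0.56, -0.432]
contact_force: [0.3, -0.5, 0.2]
opening: 0.01
```

Request:
play_rows(
  targets=[
    [0, 0, -0.05, 0],
    [0, 0, -0.05, 0],
    [0, 0, -0.05, 0],
    [0, 0, -0.05, 0],
    [0, 0, -0.05, 0],
    [0, 0, -0.05, 0],
    [0, 0, -0.05, 0],
    [0, 0, 0, 0],
  ],
)

```text
time: 6.4
tcp_pos: [0.6154, -0.2299, -0.0039]
tool_rot: [0.56, 0.432, 0.56, -0.432]
contact_force: [0.2, 0.0, 0.6]
opening: 0.005
```

Request:
play_rows(
  targets=[
    [0, 0, -0.05, 0],
    [0, 0, -0.05, 0],
    [0, 0, -0.05, 0],
    [0, 0, -0.05, 0],
    [0, 0, -0.05, 0],
    [0, 0, -0.05, 0],
    [0, 0, 0, 0],
    [0, 0, 0, 0],
  ],
)

```text
time: 7.4
tcp_pos: [0.6154, -0.2299, -0.0069]
tool_rot: [0.56, 0.431, 0.56, -0.431]
contact_force: [-0.8, -0.7, -0.0]
opening: 0.002
```

Request:
play_rows(
  targets=[
    [0, 0, -0.05, 0],
    [0, 0, -0.05, 0],
    [0, 0, -0.05, 0],
    [0, 0, -0.05, 0],
    [0, 0, 0, 0],
    [0, 0, 0, 0],
    [0, 0, 0, 0],
    [0, 0, 0, 0],
  ],
)

```text
time: 8.4
tcp_pos: [0.6154, -0.2299, -0.0089]
tool_rot: [0.56, 0.431, 0.56, -0.432]
contact_force: [0.1, -0.3, -0.2]
opening: 0.002
```

Run:
```python
from h import *
im,s=wshot("w4.png");print(s["tcp_pos"],s["contact_force"])
cv2.imwrite("pics/w4c.png",cv2.convertScaleAbs(cv2.resize(im["pixels"][190:310,250:390,::-1],None,fx=5,fy=4.8),alpha=2.5,beta=20))
i=get_image("side");cv2.imwrite("pics/s4.png",cv2.convertScaleAbs(cv2.resize(i["pixels"][160:220,340:400],None,fx=9,fy=9)[:,:,::-1],alpha=2.,beta=20))
```

```text
[ 0.615399   -0.22992678 -0.00889232] [ 0.0577346  -0.3091454  -0.23770598]
```

View pics/w4c.png

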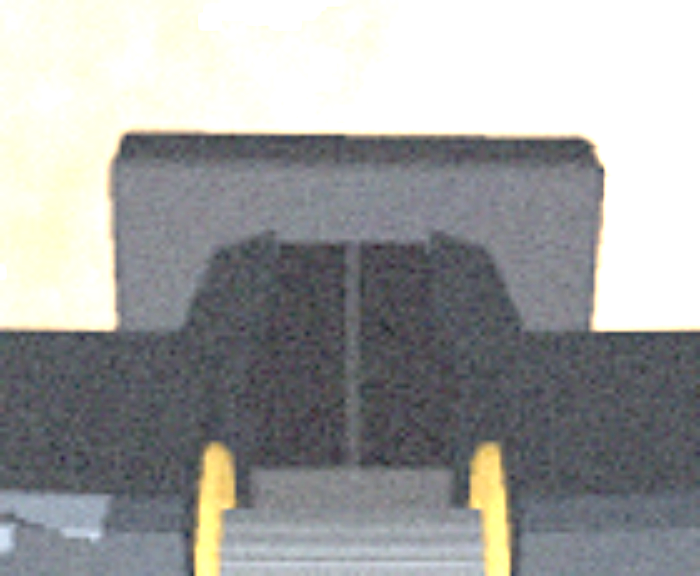

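View pics/s4.png

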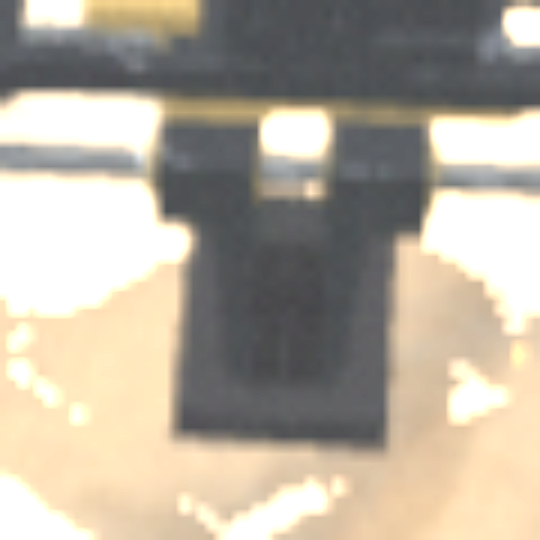

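Run:
```python
from h import *
import pickle
im=pickle.load(open("side0.pkl","rb"))
for v in(201.8,202.8,203.8):
    p,d=ray(im,372.2,v)
    for y in(-.221,-.226): print(v,y,p+d*(y-p[1])/d[1])
print(proj(im,[.6155,-.221,-.0089]),proj(im,[.6155,-.221,.011]))
```

```text
201.8 -0.221 [ 0.61049134 -0.221       0.01542491]
201.8 -0.226 [ 0.61181099 -0.226       0.01084183]
202.8 -0.221 [ 0.61038607 -0.221       0.01254585]
202.8 -0.226 [ 0.61170506 -0.226       0.00794472]
203.8 -0.221 [ 0.61028044 -0.221       0.00965696]
203.8 -0.226 [ 0.61159877 -0.226       0.00503771]
(np.float64(369.62899464968723), np.float64(209.55679230724743)) (np.float64(369.91931472904963), np.float64(202.82409325956183))
```

Request:
play_rows(
  targets=[
    [0, 0, -0.05, 0],
    [0, 0, -0.05, 0],
    [0, 0, -0.05, 0],
    [0, 0, 0, 0],
    [0, 0, 0, 0],
    [0, 0, 0, 0],
    [0, 0, 0, 0],
    [0, 0, 0, 0],
  ],
)

```text
time: 9.5
tcp_pos: [0.6154, -0.2299, -0.0104]
tool_rot: [0.56, 0.432, 0.56, -0.432]
contact_force: [-0.3, -0.1, -0.5]
opening: 0.006
```

Request:
play_rows(
  targets=[
    [0, 0, -0.05, 0],
    [0, 0, -0.05, 0],
    [0, 0, -0.05, 0],
    [0, 0, -0.05, 0],
    [0, 0, 0, 0],
    [0, 0, 0, 0],
    [0, 0, 0, 0],
    [0, 0, 0, 0],
  ],
)

```text
time: 10.5
tcp_pos: [0.6155, -0.23, -0.0107]
tool_rot: [0.56, 0.431, 0.56, -0.432]
contact_force: [-6.0, 3.1, 13.4]
opening: 0.008
```

Run:
```python
from h import *
im,s=wshot("w5.png");print(s["tcp_pos"],s["contact_force"],s["torque"],s["tau"])
cv2.imwrite("pics/w5c.png",cv2.convertScaleAbs(cv2.resize(im["pixels"][190:310,250:390,::-1],None,fx=5,fy=4.8),alpha=2.5,beta=20))
```

```text
[ 0.61546791 -0.229993   -0.01066864] [-5.95865697  3.13953491 13.42738941] [ 0.45138856  0.92619255 -0.01784906] [-2.74472544e-01 -4.99136031e+01 -2.04169410e+01  2.08115797e-01
 -1.64682660e+00 -3.14616307e-03]
```

View pics/w5c.png

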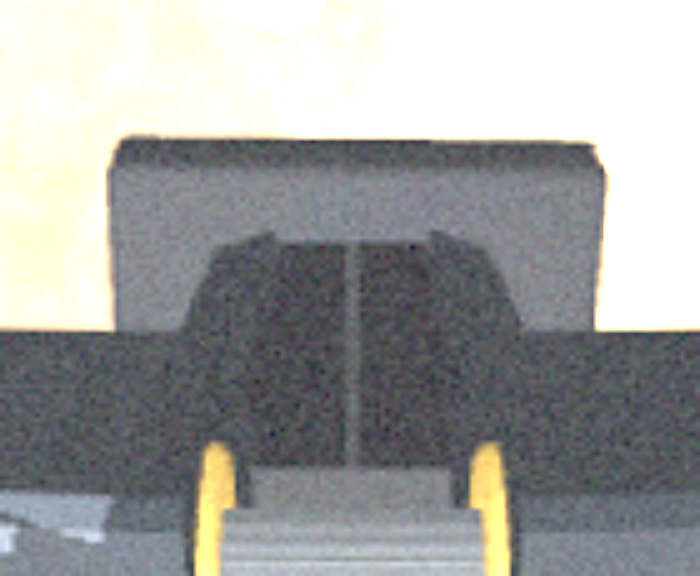

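Request:
play_rows(
  targets=[
    [0, 0, 0.6, 0],
    [0, 0, 0, 0],
    [0, 0, 0, 0],
    [0, 0, 0, 0],
    [0, 0, 0, 0],
    [0, 0, 0, 0],
    [0, 0, 0, 0],
    [0, 0, -0.2, 0],
  ],
  fingers=1,
)

```text
time: 11.55
tcp_pos: [0.6155, -0.23, -0.0083]
tool_rot: [0.56, 0.432, 0.56, -0.431]
contact_force: [0.8, -0.2, -0.6]
opening: 0.887
```

Request:
play_rows(
  targets=[
    [0, 0, -0.3, 0],
    [0, 0, -0.3, 0],
    [0, 0, -0.2, 0],
    [0, 0, -0.1, 0],
    [0, 0, -0.1, 0],
    [0, 0, 0, 0],
    [0, 0, 0, 0],
    [0, 0, 0, 0],
  ],
)

```text
time: 12.55
tcp_pos: [0.6154, -0.23, -0.0183]
tool_rot: [0.56, 0.431, 0.56, -0.432]
contact_force: [-0.0, -0.1, -0.3]
opening: 1.003
```

Request:
play_rows(
  targets=[
    [0, 0, 0, 0],
    [0, 0, 0, 0],
    [0, 0, 0, 0],
    [0, 0, 0, 0],
    [0, 0, 0, 0],
    [0, 0, 0, 0],
    [0, 0, 0, 0],
    [0, 0, 0, 0],
  ],
  fingers=-1,
  grip_force=4,
)

```text
time: 13.55
tcp_pos: [0.6154, -0.2299, -0.0184]
tool_rot: [0.56, 0.432, 0.56, -0.432]
contact_force: [0.1, -0.7, 0.7]
opening: 0.59
```

Request:
play_rows(
  targets=[
    [0, 0, 0.25, 0],
    [0, 0, 0.25, 0],
    [0, 0, 0.25, 0],
    [0, -0.1, 0.25, 0],
    [0, -0.1, 0.25, 0],
    [0.1, -0.1, 0.25, 0],
    [0, -0.1, 0.25, 0],
    [0, 0, 0.25, 0],
  ],
)

```text
time: 14.55
tcp_pos: [0.6164, -0.2341, 0.0018]
tool_rot: [0.56, 0.431, 0.56, -0.432]
contact_force: [0.0, -0.7, -2.3]
opening: 0.59
```

Run:
```python
from h import *
im,s=wshot("w6.png");print(s["tcp_pos"],s["contact_force"],s["opening"])
cv2.imwrite("pics/w6c.png",cv2.convertScaleAbs(cv2.resize(im["pixels"][190:310,250:390,::-1],None,fx=5,fy=4.8),alpha=2.5,beta=20))
i=get_image("side");cv2.imwrite("pics/s6.png",cv2.convertScaleAbs(cv2.resize(i["pixels"][160:220,340:400],None,fx=9,fy=9)[:,:,::-1],alpha=2.,beta=20))
```

```text
[ 0.61639891 -0.23408655  0.00176511] [ 0.04782715 -0.72468153 -2.26189753] 0.5895223098894459
```

View pics/w6c.png

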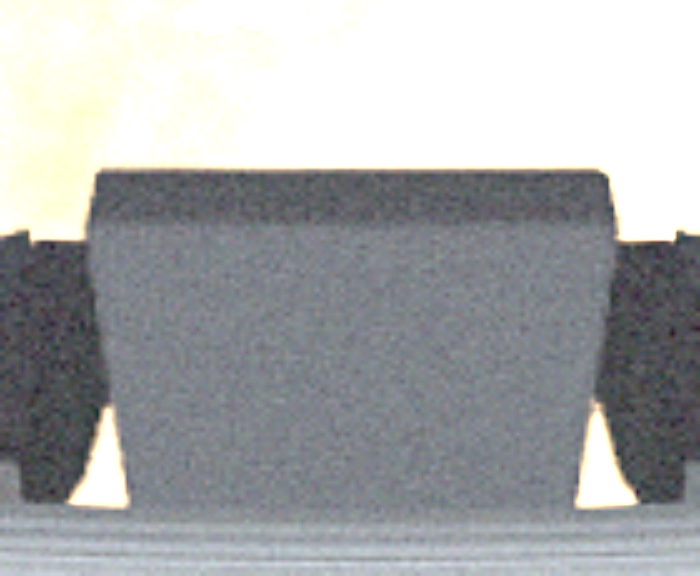

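View pics/s6.png

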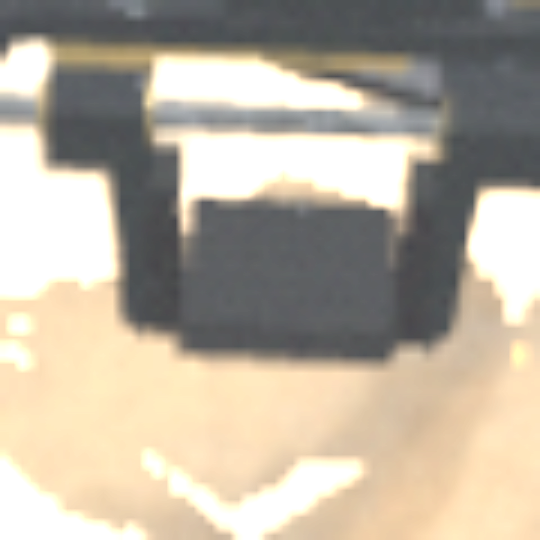

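```bash
cat > tri.py <<'E'
from h import *
def wray(im,u,v):
    a=wonz(im,u,v,0.);b=wonz(im,u,v,.2);return b,(a-b)
def tri(r1,r2):
    (p,d),(q,e)=r1,r2;d=d/np.linalg.norm(d);e=e/np.linalg.norm(e)
    A=np.stack([d,-e],1);t=np.linalg.lstsq(A,q-p,rcond=None)[0];a,b=p+t[0]*d,q+t[1]*e
    return (a+b)/2*1000,np.linalg.norm(a-b)*1000
E
python3 - <<'E'
from tri import *
import pickle
sd=pickle.load(open("side0.pkl","rb"));im,s=wshot("w6b.png")
print("catch low",tri(ray(sd,371.7,199.7),wray(im,321,225.4)))
print("catch top",tri(ray(sd,371.7,160+333/9),wray(im,321,190+222/4.8)))
i=get_image("side");g=i["pixels"].sum(2);print(g[176:206,372].tolist())
for P in([.6115,-.2117],[.6115,-.2117]):
  pass
for z in (.011,.02,.03,.037): print(z, np.round(proj(sd,[.6115,-.212,z]),1),np.round(wproj(im,[.6115,-.212,z]),1))
E
```

```text
catch low (array([ 611.74244894, -218.22510489,   23.50191851]), np.float64(1.2645598810356455))
catch top (array([ 612.97494632, -222.36995581,   27.45320091]), np.float64(0.9854391577936584))
[537, 539, 523, 436, 303, 277, 182, 115, 114, 113, 112, 114, 113, 116, 115, 113, 116, 109, 115, 115, 116, 95, 99, 122, 236, 308, 310, 306, 306, 307]
0.011 [370.5 205.8] [322.3 206.6]
0.02 [370.6 202.7] [322.4 211.9]
0.03 [370.8 199.3] [322.5 218.5]
0.037 [370.9 196.8] [322.7 223.6]
```

Request:
play_rows(
  targets=[
    [0, 0, 0, 0],
    [0, 0, 0, 0],
    [0, 0, 0, 0],
    [0, 0, 0.5, 0],
    [0, 0, 1.5, 0],
    [0, 0, 3, 0],
    [0, 0, 3, 0],
    [0, 0, 0, 0],
  ],
  fingers=-1,
  grip_force=40,
)

```text
time: 15.75
tcp_pos: [0.6176, -0.2346, 0.0847]
tool_rot: [0.562, 0.432, 0.558, -0.431]
contact_force: [0.6, -1.2, -2.0]
opening: 0.581
```

Run:
```python
from h import *
import pickle
im,s=wshot("w7.png");print(s["tcp_pos"],s["contact_force"],s["opening"]);pickle.dump(im,open("w7.pkl","wb"))
cv2.imwrite("pics/w7c.png",cv2.convertScaleAbs(cv2.resize(im["pixels"][190:310,250:390,::-1],None,fx=5,fy=4.8),alpha=2.5,beta=20))
i=get_image("side");pickle.dump(i,open("s7.pkl","wb"));cv2.imwrite("pics/s7.png",cv2.convertScaleAbs(cv2.resize(i["pixels"][140:210,340:400],None,fx=8,fy=8)[:,:,::-1],alpha=2.,beta=20))
t=pickle.load(open("top0.pkl","rb"))["pixels"];cv2.imwrite("pics/tc.png",cv2.resize(t[50:240,165:365],None,fx=3,fy=3)[:,:,::-1])
t=i["pixels"];cv2.imwrite("pics/sc.png",cv2.resize(t[120:310,110:310],None,fx=3,fy=3)[:,:,::-1])
```

```text
[ 0.61757322 -0.23461734  0.08470321] [ 0.61880115 -1.23098129 -1.96736596] 0.5810638402659444
```

View pics/s7.png

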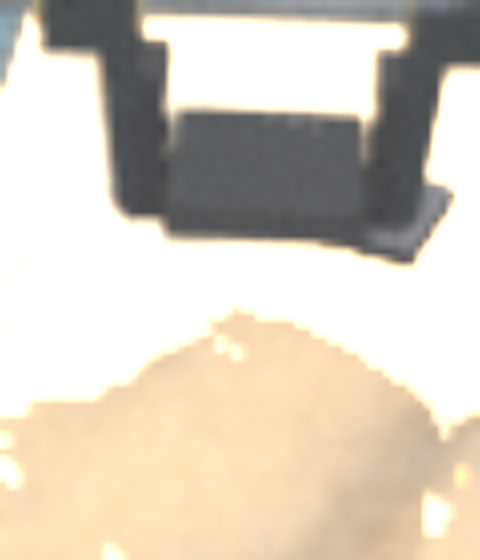

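View pics/tc.png

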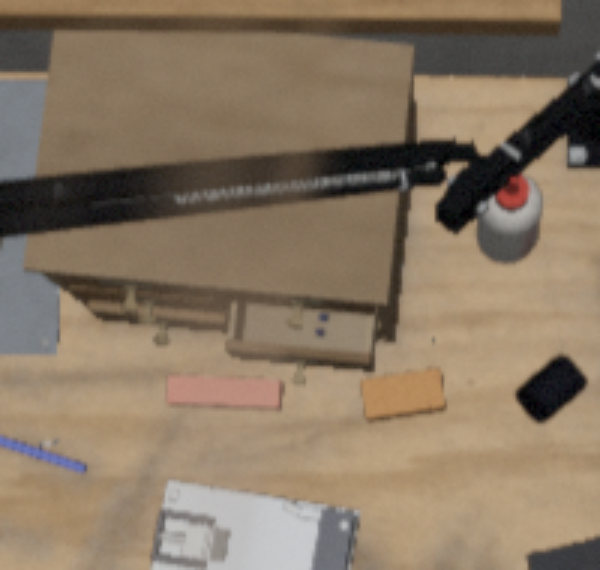

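View pics/sc.png

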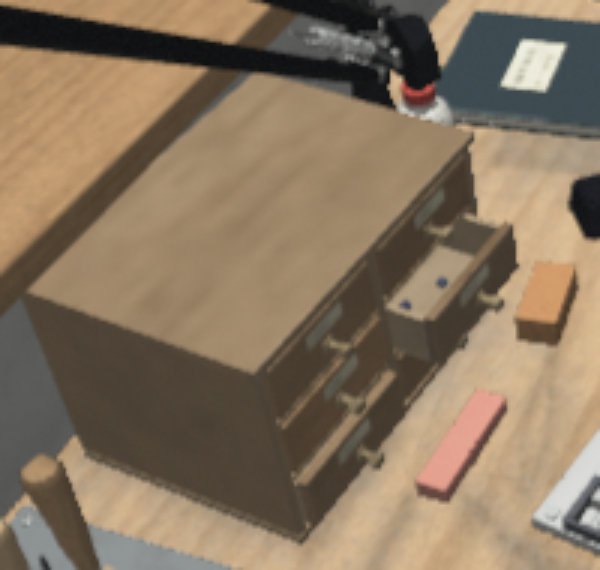

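View pics/w7c.png

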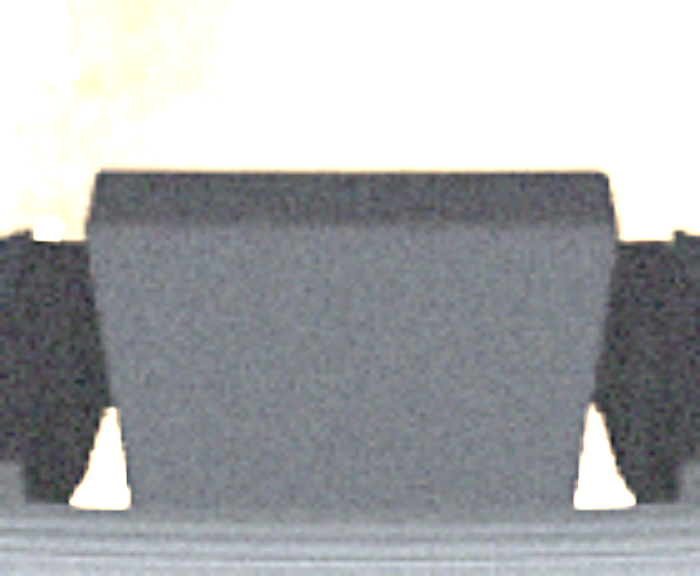

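Run:
```python
from tri import *
import pickle
t=pickle.load(open("top0.pkl","rb"));s=pickle.load(open("side0.pkl","rb"))
T=lambda u,v:ray(t,u/3+165,v/3+50)
S=lambda u,v:ray(s,u/3+110,v/3+120)
for n,a,b in(("roofR",(388,302),(470,138)),("roofL",(28,268),(260,373)),("drawerL",(228,352),(430,320)),("drawerR",(375,362),(515,230)),("knob",(300,375),(495,300))):
    print(n,*tri(T(*a),S(*b)))
for n,a in(("pink",(168,405)),("pink2",(280,408)),("cork",(362,418)),("slag",(540,420))): print(n,onz(t,a[0]/3+165,a[1]/3+50,.02)*1000)
# holder lip front edge corners, triangulated (crop toph: /6 + (195,190); sideh /6+(265,218))
for n,a,b in(("lip front far",(462,180),(345,158)),("lip front near",(430,390),(560,235)),("nose far",(281,220),(365,352)),("nose near",(272,280),(285,330))):
    print(n,*tri(ray(t,a[0]/6+195,a[1]/6+190),ray(s,b[0]/6+265,b[1]/6+218)))
```

```text
roofR [ 795.61153859 -110.93042536  147.86808535] 1.1548353172189811
roofL [812.81955686 120.14294124 151.60481469] 2.086874934004929
drawerL [772.85019534   1.88440772  94.26312034] 5.098528412301157
drawerR [765.30012596 -99.50974199  86.88457107] 1.1915704924814854
knob [757.30990454 -46.45337934  73.10608971] 2.1849059554779386
pink [743.04431006  57.569188    20.        ]
pink2 [741.7407997  -25.20568864  20.        ]
cork [734.98086178 -85.91571283  20.        ]
slag [ 734.96778325 -217.4096601    20.        ]
lip front far [665.15748101 -57.99897592  25.24713737] 2.608947564336964
lip front near [588.61199176 -48.09405654  25.99086255] 3.2098329451417023
nose far [642.5777856    7.64006977  11.57571371] 18.74683782302871
nose near [641.63416656  14.80914833  28.35793447] 26.426899715465005
```

Request:
play_rows(
  targets=[
    [0.2, 2, 0.5, -2],
    [0.3, 3, 0.5, -2.9],
    [0.3, 3.4, 0, -3],
    [0.3, 3.5, 0, -3.1],
    [0.3, 3.5, 0, -3.1],
    [0.3, 3.5, 0, -3.1],
    [0.3, 3.4, 0, -3.1],
    [0.3, 3, 0, -3],
  ],
)

```text
time: 16.85
tcp_pos: [0.6386, 0.0204, 0.0899]
tool_rot: [-0.46, -0.535, -0.462, 0.537]
contact_force: [-0.1, -0.5, -1.4]
opening: 0.579
```

Run:
```python
from h import *
import pickle
im,s=wshot("w8.png");print(s["tcp_pos"],s["contact_force"],s["opening"],s["time"],im["Rt"].round(3));pickle.dump(im,open("w8.pkl","wb"))
i=get_image("side");pickle.dump(i,open("s8.pkl","wb"));cv2.imwrite("pics/s8.png",cv2.resize(i["pixels"][170:320,250:400],None,fx=4,fy=4)[:,:,::-1])
i=get_image("top");pickle.dump(i,open("t8.pkl","wb"));save(i,"t8.png")
```

```text
[0.63864277 0.02042693 0.08986317] [-0.05880573 -0.53334328 -1.41841014] 0.5789569581371306 16.85 [[-0.003  0.989 -0.149]
 [ 0.    -0.149 -0.989]
 [-1.    -0.003 -0.   ]]
```

View pics/w8.png

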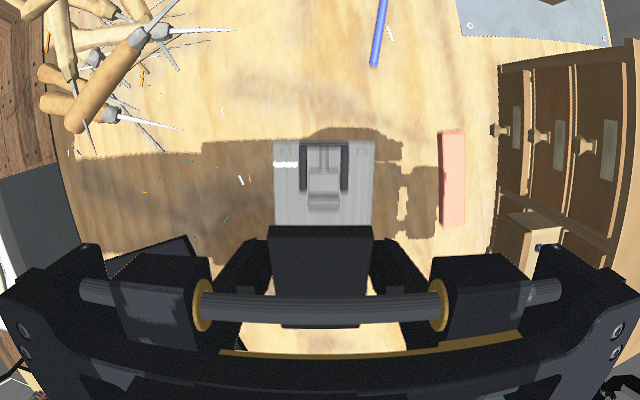

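View pics/s8.png

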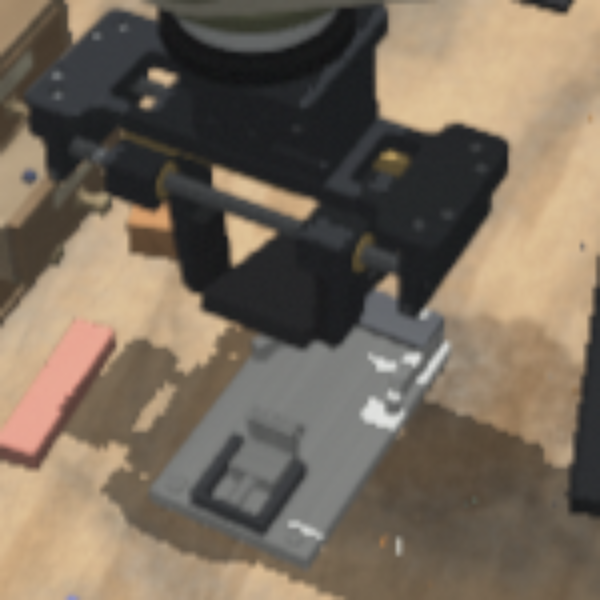

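View pics/t8.png

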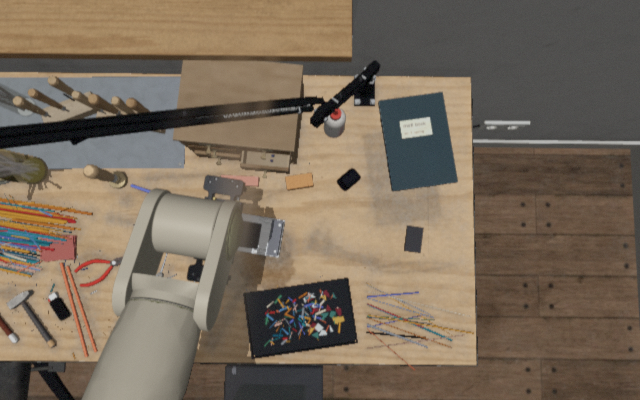

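Run:
```python
from h import *
import pickle
im=pickle.load(open("w8.pkl","rb"));px=im["pixels"].astype(int)
cv2.imwrite("pics/w8c.png",cv2.resize(im["pixels"][130:250,260:390,::-1],None,fx=5.8,fy=4.8,interpolation=cv2.INTER_CUBIC))
sat=px.max(2)-px.min(2)
m=(sat<22).astype(np.uint8)
L=[];Rr=[];Tt=[]
for v in range(150,224,4):
    row=np.where(m[v,262:390])[0]
    # run containing col 290 / 365
    a=30;
    while m[v,262+a-1]: a-=1
    b=365-262
    while m[v,262+b+1]: b+=1
    L.append(wonz(im,262+a-.5,v,.01)[:2]);Rr.append(wonz(im,262+b+.5,v,.01)[:2])
for u in list(range(282,296,2))+list(range(354,370,2)):
    v=155
    while m[v-1,u]: v-=1
    Tt.append(wonz(im,u,v-.5,.01)[:2])
for n,A in(("L",L),("R",Rr),("T",Tt)):
    A=np.array(A)*1000;l=cv2.fitLine(A.astype(np.float32),cv2.DIST_HUBER,0,.01,.01).ravel();print(n,l.round(3),np.degrees(np.arctan2(l[1],l[0])))
    n_=np.array([-l[1],l[0]]);print(" res",np.abs((A-l[2:])@n_).round(1).tolist())
```

```text
L [1.66000e-01 9.86000e-01 6.02143e+02 4.41850e+01] 80.45072
 res [0.2, 0.1, 0.1, 0.0, 0.0, 0.1, 0.1, 0.2, 0.3, 0.3, 0.4, 0.5, 0.3, 0.2, 0.1, 0.0, 0.1, 0.6, 0.5]
R [1.57000e-01 9.88000e-01 6.83624e+02 2.56130e+01] 80.947784
 res [0.1, 0.0, 0.1, 0.3, 0.4, 0.3, 0.1, 0.1, 0.2, 0.4, 0.3, 0.1, 0.1, 0.3, 0.3, 0.1, 0.1, 0.3, 0.3]
T [ 9.89000e-01 -1.46000e-01  6.60608e+02  6.76750e+01] -8.3834505
 res [0.9, 0.0, 0.0, 0.0, 0.8, 0.1, 0.1, 0.2, 0.7, 0.1, 0.1, 0.1, 0.7, 0.1, 0.0]
```

View pics/w8c.png

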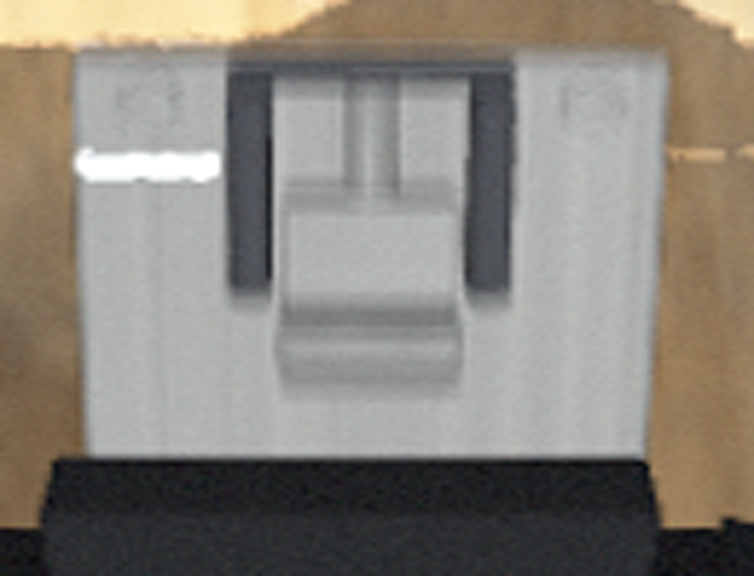

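Run:
```python
from h import *
import pickle
im=pickle.load(open("w8.pkl","rb"));T=im["pt"][:2]*1000
d=np.array([np.cos(np.radians(-98.7)),np.sin(np.radians(-98.7))])
f=lambda u,v,z:(wonz(im,260+u/5.8,130+v/4.8,z)[:2]*1000-T)@d
print("nose tip",f(370,385,.023),"stem top",f(370,318,.0355),"plate edge z0/z10",f(150,44,0),f(150,52,.01))
for z in(.109,.1128,.117): print("pad low",z,f(350,460,z))
for z in(.119,.1233,.127): print("pad top",z,f(350,513,z))
```

```text
nose tip 4.732383024821837 stem top -10.390636836076048 plate edge z0/z10 -50.00172090497366 -49.53784590041901
pad low 0.109 -15.130722964131866
pad low 0.1128 -16.601622685630392
pad low 0.117 -18.227353956760325
pad top 0.119 -13.194591418037763
pad top 0.1233 -15.037846478633357
pad top 0.127 -16.623903158680726
```

Request:
play_rows(
  targets=[
    [0.11, -0.62, 0, -0.2],
    [0, 0, -1, 0],
    [0, 0, -1.2, 0],
    [0, 0, -1.2, 0],
    [0, 0, -1.2, 0],
    [0, 0, -1, 0],
    [0, 0, -0.8, 0],
    [0, 0, 0, 0],
  ],
)

```text
time: 18.0
tcp_pos: [0.6402, 0.0129, 0.027]
tool_rot: [-0.46, -0.536, -0.461, 0.537]
contact_force: [0.2, -1.0, -2.2]
opening: 0.584
```

Run:
```python
from h import *
import pickle
im,s=wshot("w9.png");print(s["tcp_pos"],s["contact_force"],s["opening"],s["time"]);pickle.dump(im,open("w9.pkl","wb"))
cv2.imwrite("pics/w9c.png",cv2.convertScaleAbs(cv2.resize(im["pixels"][120:260,230:410,::-1],None,fx=4,fy=4),alpha=1.5))
i=get_image("side");pickle.dump(i,open("s9.pkl","wb"));cv2.imwrite("pics/s9.png",cv2.convertScaleAbs(cv2.resize(i["pixels"][210:320,270:390],None,fx=5,fy=5)[:,:,::-1],alpha=1.5))
```

```text
[0.64024185 0.01292967 0.02703803] [ 0.16341184 -0.95103029 -2.18940638] 0.584389355241867 18.0
```

View pics/w9c.png

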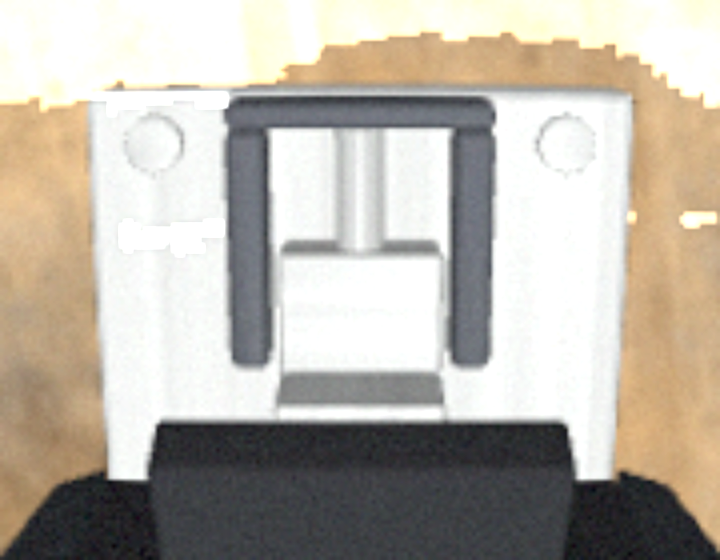

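View pics/s9.png

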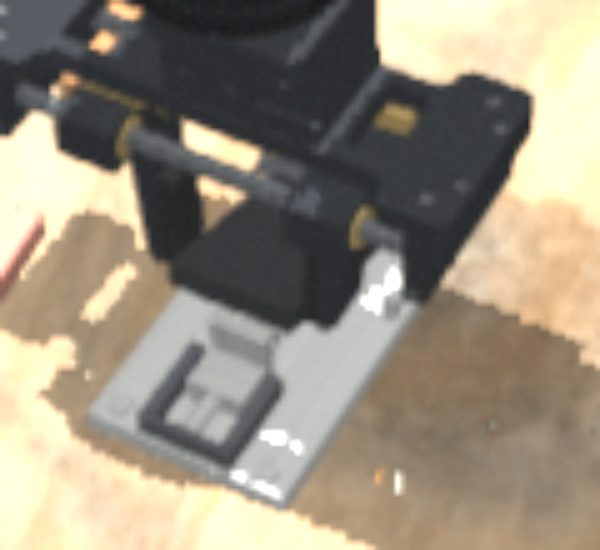

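Run:
```python
from h import *
import pickle
im=pickle.load(open("w9.pkl","rb"));T=im["pt"][:2]*1000
d=np.array([np.cos(np.radians(-98.7)),np.sin(np.radians(-98.7))])
f=lambda u,v,z:(wonz(im,230+u/4,120+v/4,z)[:2]*1000-T)@d
print("plate edge z10",f(360,90,.01),"frame front x?",f(250,366,.03),"stem back",f(360,247,.0355),"stemtop",f(360,374,.0345))
b=im["pt"][2]-.0018
for t in(16,17.5,19):
    z=b+.082*np.sin(np.radians(t));x=f(360,425,z);print(t,x,x+82*np.cos(np.radians(t)),"top",f(360,467,z+.011*np.cos(np.radians(t))))
```

```text
plate edge z10 -54.361664970256285 frame front x? -17.52729661555223 stem back -36.02789729111787 stemtop -17.890381067710152
16 -15.548125365332666 63.27533370160948 top -14.222805806988319
17.5 -16.347198498019452 61.857591463335154 top -15.067659676184977
19 -17.13970241673126 60.39282078241272 top -15.902196374924708
```

Request:
play_rows(
  targets=[
    [0, 0, -0.3, 0],
    [0, 0, -0.3, 0],
    [0, 0, -0.2, 0],
    [0, 0, -0.2, 0],
    [0, 0, -0.1, 0],
    [0, 0, 0, 0],
    [0, 0, 0, 0],
    [0, 0, 0, 0],
  ],
)

```text
time: 19.1
tcp_pos: [0.6406, 0.0128, 0.0167]
tool_rot: [0.461, 0.537, 0.461, -0.537]
contact_force: [-0.4, -0.1, -2.5]
opening: 0.582
```

Run:
```python
from h import *
im,s=wshot("w10.png");print(s["tcp_pos"],s["contact_force"],s["opening"],s["time"])
cv2.imwrite("pics/w10c.png",cv2.convertScaleAbs(cv2.resize(im["pixels"][120:260,230:410,::-1],None,fx=4,fy=4),alpha=1.5))
i=get_image("side");cv2.imwrite("pics/s10.png",cv2.convertScaleAbs(cv2.resize(i["pixels"][210:320,270:390],None,fx=5,fy=5)[:,:,::-1],alpha=1.5))
```

```text
[0.64055339 0.012849   0.01670617] [-0.36306849 -0.06913394 -2.53900923] 0.5820983451961962 19.1
```

View pics/s10.png

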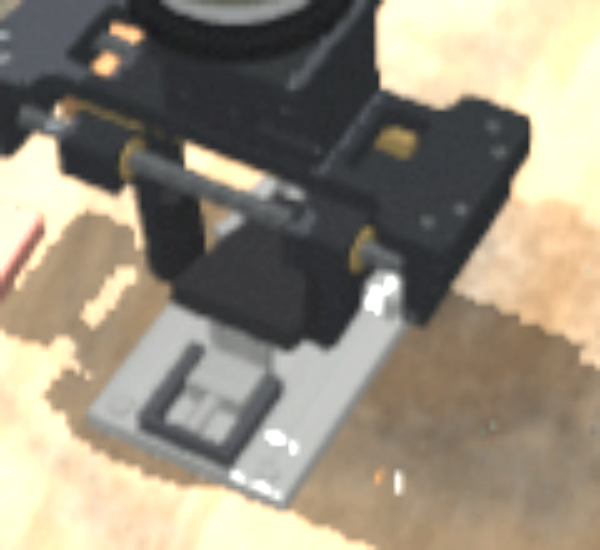

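View pics/w10c.png

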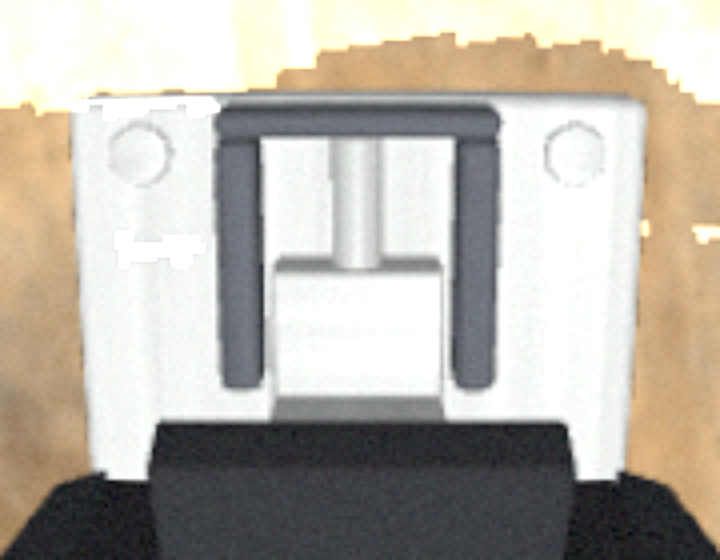

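Request:
play_rows(
  targets=[
    [-0.015, -0.1, 0, 0],
    [-0.015, -0.1, 0, 0],
    [-0.015, -0.1, 0, 0],
    [-0.015, -0.1, -0.05, 0],
    [-0.015, -0.1, -0.05, 0],
    [-0.015, -0.1, 0, 0],
    [-0.015, -0.1, 0, 0],
    [0, 0, 0, 0],
  ],
)

```text
time: 20.2
tcp_pos: [0.6395, 0.0058, 0.0157]
tool_rot: [0.461, 0.537, 0.461, -0.537]
contact_force: [-0.2, -0.5, -2.6]
opening: 0.582
```

Request:
play_rows(
  targets=[
    [-0.015, -0.1, -0.1, 0],
    [-0.015, -0.1, -0.1, 0],
    [-0.015, -0.1, -0.1, 0],
    [-0.015, -0.1, 0, 0],
    [-0.015, -0.1, 0, 0],
    [-0.008, -0.05, 0, 0],
    [0, 0, 0, 0],
    [0, 0, 0, 0],
  ],
)

```text
time: 21.2
tcp_pos: [0.6386, 0.0004, 0.0126]
tool_rot: [0.461, 0.537, 0.461, -0.537]
contact_force: [0.1, 0.4, -1.6]
opening: 0.584
```

Run:
```python
from h import *
im,s=wshot("w11.png");print(s["tcp_pos"],s["contact_force"],s["opening"],s["time"])
cv2.imwrite("pics/w11c.png",cv2.convertScaleAbs(cv2.resize(im["pixels"][120:260,230:410,::-1],None,fx=4,fy=4),alpha=1.5))
i=get_image("side");cv2.imwrite("pics/s11.png",cv2.convertScaleAbs(cv2.resize(i["pixels"][210:320,270:390],None,fx=5,fy=5)[:,:,::-1],alpha=1.5))
```

```text
[6.38634940e-01 3.97631344e-04 1.26424654e-02] [ 0.12839051  0.43345175 -1.5620661 ] 0.5844522202451335 21.2
```

View pics/s11.png

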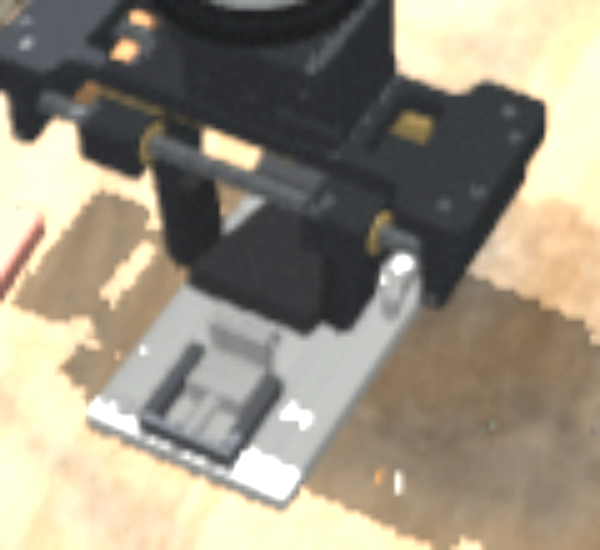

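View pics/w11c.png

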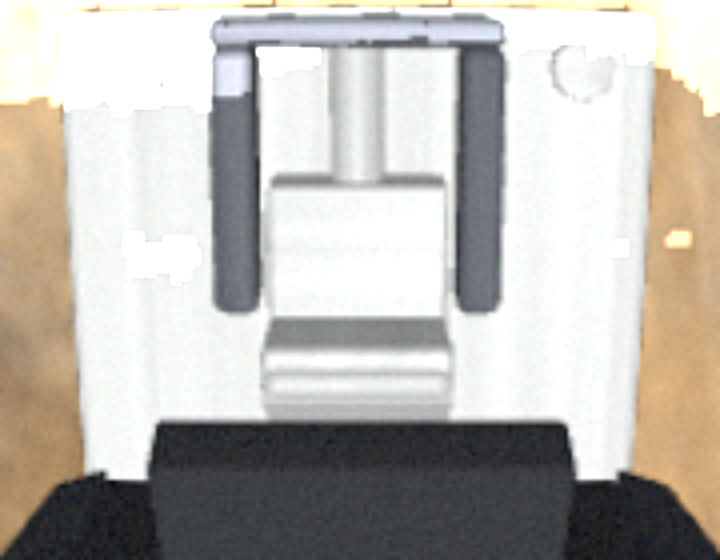

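Run:
```python
from h import *
import pickle
im,s=wshot("w11b.png");T=im["pt"][:2]*1000
d=np.array([np.cos(np.radians(-98.7)),np.sin(np.radians(-98.7))])
f=lambda u,v,z:(wonz(im,230+u/4,120+v/4,z)[:2]*1000-T)@d
print("padlow",f(360,425,.0355),"nosetip",f(360,403,.023),f(360,418,.023),"stemtop",f(360,345,.0355),f(360,320,.0355),"back edge",f(360,178,.0355))
```

```text
padlow -16.352707415160772 nosetip -14.71001038352427 -12.521924445223588 stemtop -26.94674224072998 -30.16510466843505 back edge -47.81690361930058
```

Request:
play_rows(
  targets=[
    [-0.008, -0.05, 0, 0],
    [-0.008, -0.05, -0.05, 0],
    [-0.008, -0.05, 0, 0],
    [-0.008, -0.05, 0, 0],
    [0, 0, 0, 0],
    [0, 0, 0, 0],
    [0, 0, 0, 0],
    [0, 0, 0, 0],
  ],
)

```text
time: 22.35
tcp_pos: [0.6384, -0.0013, 0.0122]
tool_rot: [0.461, 0.537, 0.461, -0.536]
contact_force: [0.2, 5.3, -0.9]
opening: 0.579
```

Request:
play_rows(
  targets=[
    [0, 0, 0, 0],
    [0, 0, 0, 0],
    [0, 0, -0.1, 0],
    [0, 0.03, -0.1, 0],
    [0, 0.03, -0.1, 0],
    [0, 0.03, -0.1, 0],
    [0, 0, 0, 0],
    [0, 0, 0, 0],
  ],
  fingers=-1,
  grip_force=6,
)

```text
time: 23.35
tcp_pos: [0.6385, -0.001, 0.0084]
tool_rot: [0.461, 0.537, 0.46, -0.536]
contact_force: [0.7, 2.5, 4.7]
opening: 0.587
```

Run:
```python
from h import *
im,s=wshot("w12.png");print(s["tcp_pos"],s["contact_force"],s["opening"],s["time"])
cv2.imwrite("pics/w12c.png",cv2.convertScaleAbs(cv2.resize(im["pixels"][120:260,230:410,::-1],None,fx=4,fy=4),alpha=1.5))
i=get_image("side");cv2.imwrite("pics/s12.png",cv2.convertScaleAbs(cv2.resize(i["pixels"][210:320,270:390],None,fx=5,fy=5)[:,:,::-1],alpha=1.5))
```

```text
[ 0.63851477 -0.0009753   0.00840626] [0.68708715 2.46320818 4.7376601 ] 0.5867141827032605 23.35
```

View pics/s12.png

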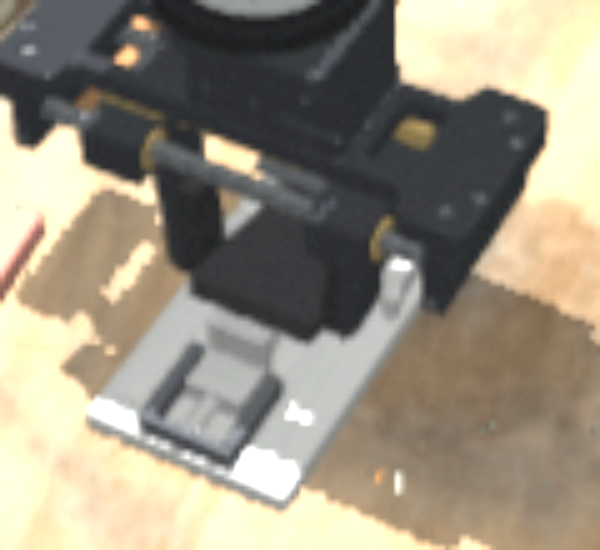

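View pics/w12c.png

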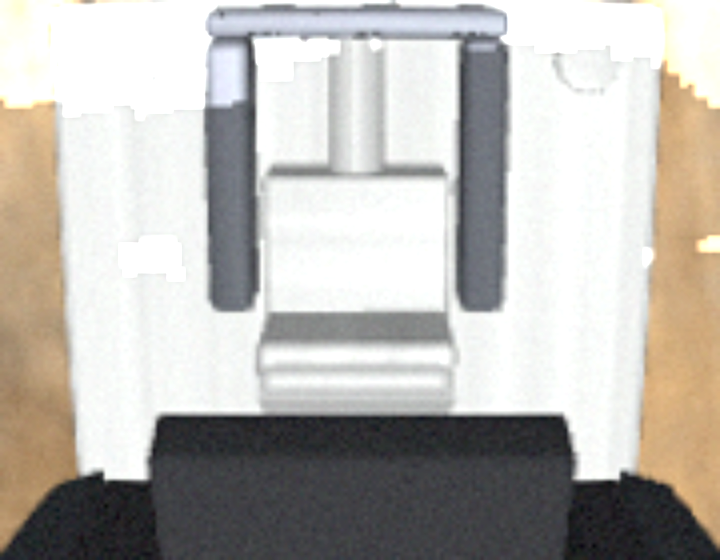

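Request:
play_rows(
  targets=[
    [0, 0.03, -0.1, 0],
    [0, 0.03, -0.1, 0],
    [0, 0, -0.1, 0],
    [0, 0, 0, 0],
    [0, 0, 0, 0],
    [0, 0, 0, 0],
    [0, 0, 0, 0],
    [0, 0, 0, 0],
  ],
  grip_force=4,
)

```text
time: 24.45
tcp_pos: [0.6384, -0.0003, 0.0051]
tool_rot: [-0.461, -0.537, -0.46, 0.537]
contact_force: [2.0, -2.3, 2.5]
opening: 0.587
```

Run:
```python
from h import *
im,s=wshot("w13.png");print(s["tcp_pos"],s["contact_force"],s["opening"],s["time"])
cv2.imwrite("pics/w13c.png",cv2.convertScaleAbs(cv2.resize(im["pixels"][120:260,230:410,::-1],None,fx=4,fy=4),alpha=1.5))
```

```text
[ 6.38353737e-01 -2.76737515e-04  5.08182513e-03] [ 1.98628928 -2.28405744  2.46961972] 0.5867271052044164 24.45
```

View pics/w13c.png

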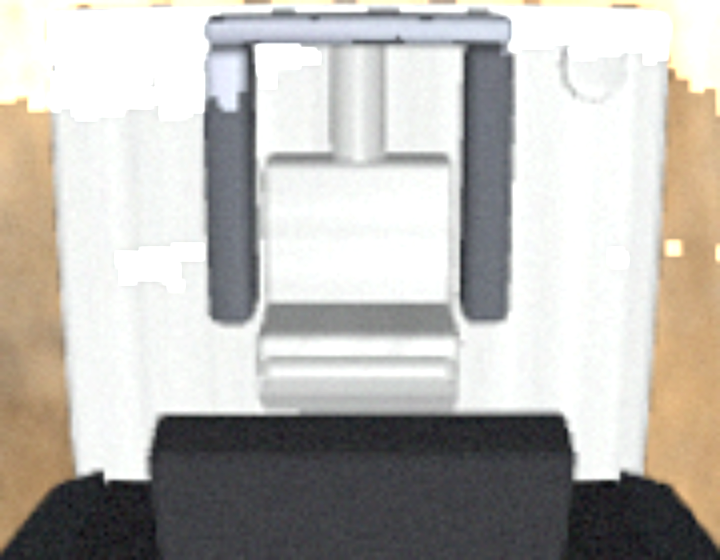

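Request:
play_rows(
  targets=[
    [0, 0, 0, 0],
    [0, 0, 0, 0],
    [0, 0, 0, 0],
    [0, 0, 0, 0],
    [0, 0, 0, 0],
    [0, 0, 0, 0],
    [0, 0, 1.5, 0],
    [0, 0, 3, 0],
  ],
  fingers=1,
)

```text
time: 25.5
tcp_pos: [0.6379, -0.0001, 0.0507]
tool_rot: [-0.46, -0.536, -0.461, 0.537]
contact_force: [0.2, 0.3, -0.2]
opening: 1.0
```

Run:
```python
from h import *
im,s=wshot("w14.png");print(s["tcp_pos"],s["contact_force"],s["opening"],s["time"])
cv2.imwrite("pics/w14c.png",cv2.convertScaleAbs(cv2.resize(im["pixels"][110:310,220:420,::-1],None,fx=3,fy=3),alpha=1.5))
i=get_image("side");cv2.imwrite("pics/s14.png",cv2.convertScaleAbs(cv2.resize(i["pixels"][210:320,270:390],None,fx=5,fy=5)[:,:,::-1],alpha=1.5))
```

```text
[ 6.37857279e-01 -7.08517117e-05  5.06563904e-02] [ 0.2056571   0.34351746 -0.19454105] 0.9999880643781542 25.5
```

View pics/w14c.png

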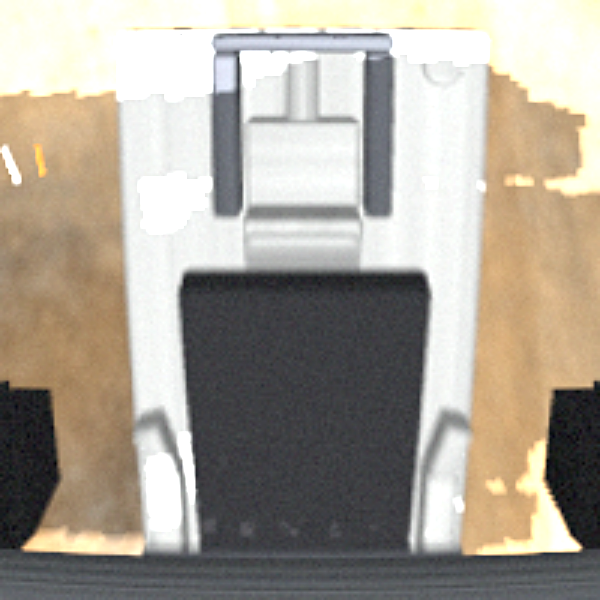

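View pics/s14.png

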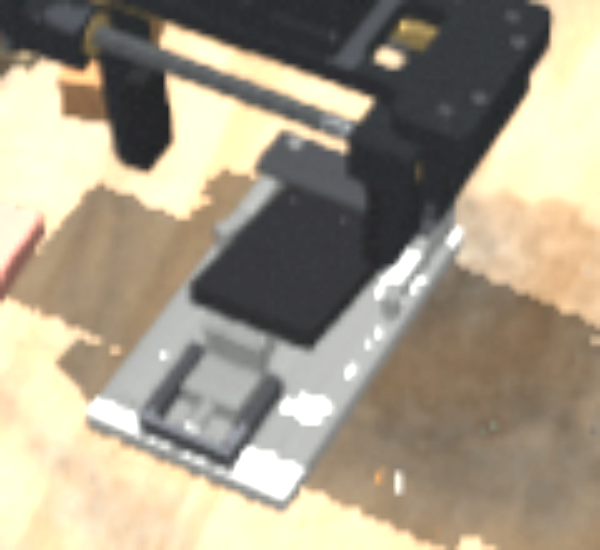

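Request:
play_rows(
  targets=[
    [-0.03, -0.2, 0, 0],
    [0, 0, 0, 0],
    [0, 0, 0, 0],
    [0, 0, 0, 0],
    [0, 0, 0, 0],
    [0, 0, -1, 0],
    [0, 0, -1, 0],
    [0, 0, -0.8, 0],
  ],
  fingers=-1,
  grip_force=20,
)

```text
time: 26.6
tcp_pos: [0.6376, -0.002, 0.021]
tool_rot: [-0.46, -0.536, -0.461, 0.537]
contact_force: [-0.0, 0.2, -0.3]
opening: 0.115
```

Run:
```python
from h import *
im,s=wshot("w15.png");print(s["tcp_pos"],s["contact_force"],s["opening"],s["time"])
cv2.imwrite("pics/w15c.png",cv2.convertScaleAbs(cv2.resize(im["pixels"][110:310,220:420,::-1],None,fx=3,fy=3),alpha=1.5))
```

```text
[ 0.63763474 -0.00204419  0.02095627] [-0.01076539  0.17007404 -0.32409507] 0.1152524799245646 26.6
```

View pics/w15c.png

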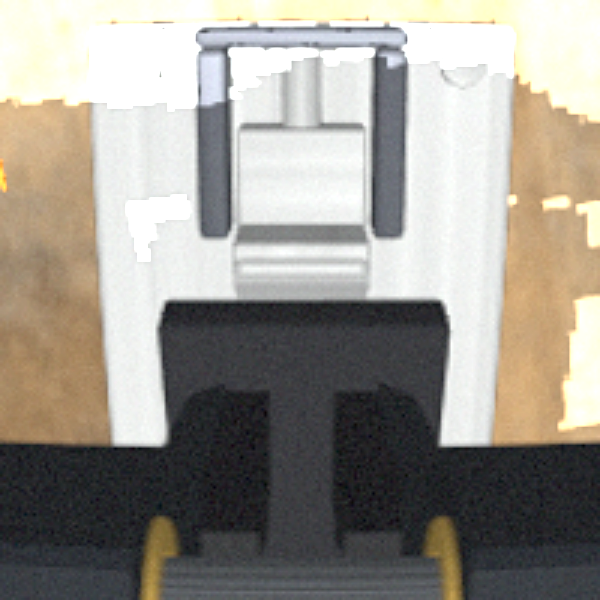

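Request:
play_rows(
  targets=[
    [0, 0, 0, 0],
    [0, 0, -0.2, 0],
    [0, 0, -0.2, 0],
    [0, 0, -0.2, 0],
    [0, 0, -0.2, 0],
    [0, 0, -0.2, 0],
    [0, 0, -0.2, 0],
    [0, 0, 0, 0],
  ],
)

```text
time: 27.65
tcp_pos: [0.6378, -0.0022, 0.0097]
tool_rot: [-0.46, -0.536, -0.461, 0.537]
contact_force: [-1.1, 0.3, 0.4]
opening: 0.008
```

Request:
play_rows(
  targets=[
    [0, 0, -0.15, 0],
    [0, 0, -0.15, 0],
    [0, 0, -0.15, 0],
    [0, 0, -0.1, 0],
    [0, 0, -0.1, 0],
    [0, 0, 0, 0],
    [0, 0, 0, 0],
    [0, 0, 0, 0],
  ],
)

```text
time: 28.65
tcp_pos: [0.638, -0.0022, 0.0036]
tool_rot: [-0.461, -0.537, -0.461, 0.537]
contact_force: [-0.0, -0.1, 0.1]
opening: 0.003
```

Run:
```python
from h import *
im,s=wshot("w16.png");print(s["tcp_pos"],s["contact_force"],s["opening"],s["time"])
cv2.imwrite("pics/w16c.png",cv2.convertScaleAbs(cv2.resize(im["pixels"][110:310,220:420,::-1],None,fx=3,fy=3),alpha=1.5))
i=get_image("side");cv2.imwrite("pics/s16.png",cv2.convertScaleAbs(cv2.resize(i["pixels"][210:320,270:390],None,fx=5,fy=5)[:,:,::-1],alpha=1.5))
```

```text
[ 0.63799278 -0.00216313  0.00362444] [-0.04597887 -0.12073361  0.09025511] 0.00327050105907658 28.65
```

View pics/w16c.png

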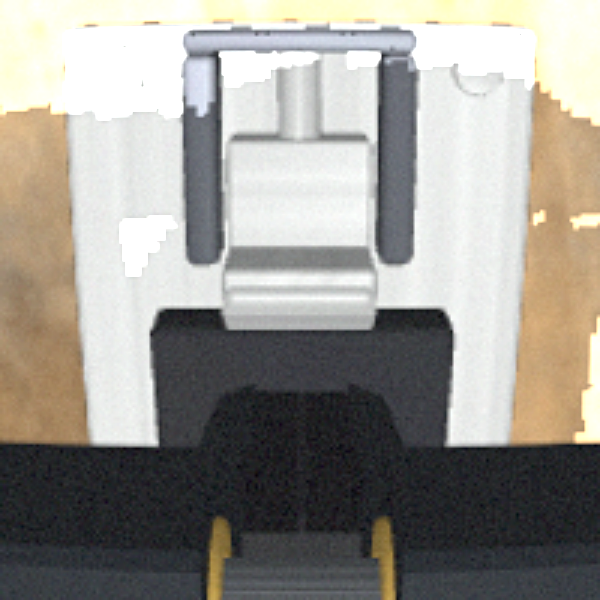

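View pics/s16.png

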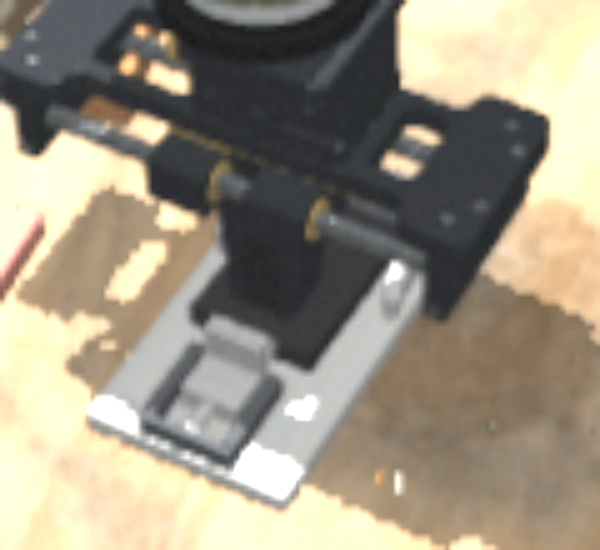

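Request:
play_rows(
  targets=[
    [0, 0, -0.1, 0],
    [0, 0, -0.1, 0],
    [0, 0, -0.1, 0],
    [0, 0, -0.1, 0],
    [0, 0, -0.05, 0],
    [0, 0, -0.05, 0],
    [0, 0, -0.05, 0],
    [0, 0, 0, 0],
  ],
)

```text
time: 29.75
tcp_pos: [0.638, -0.0021, -0.0006]
tool_rot: [-0.461, -0.536, -0.461, 0.537]
contact_force: [-4.9, 1.0, 9.5]
opening: 0.003
```

Request:
play_rows(
  targets=[
    [0, 0, 0.5, 0],
    [0, 0, 1, 0],
    [0, 0, 2, 0],
    [0, 0, 3, 0],
    [0, 0.5, 3, 0],
    [0, 1, 3, 0],
    [0, 1, 2, 0],
    [0, 0, 0, 0],
  ],
)

```text
time: 30.75
tcp_pos: [0.6388, 0.0233, 0.1456]
tool_rot: [0.462, 0.537, 0.46, -0.535]
contact_force: [-0.5, -0.5, 0.6]
opening: 0.005
```

Run:
```python
from h import *
im,s=wshot("w17.png");print(s["tcp_pos"],s["contact_force"],s["opening"],s["time"])
T=im["pt"]
cv2.imwrite("pics/w17c.png",cv2.convertScaleAbs(cv2.resize(im["pixels"][110:310,220:420,::-1],None,fx=3,fy=3),alpha=1.5))
i=get_image("side");cv2.imwrite("pics/s17.png",cv2.convertScaleAbs(cv2.resize(i["pixels"][200:320,250:390],None,fx=5,fy=5)[:,:,::-1],alpha=1.5))
```

```text
[0.6387639  0.02326208 0.14561596] [-0.51298421 -0.51067882  0.60438262] 0.004647276929163041 30.75
```

View pics/w17c.png

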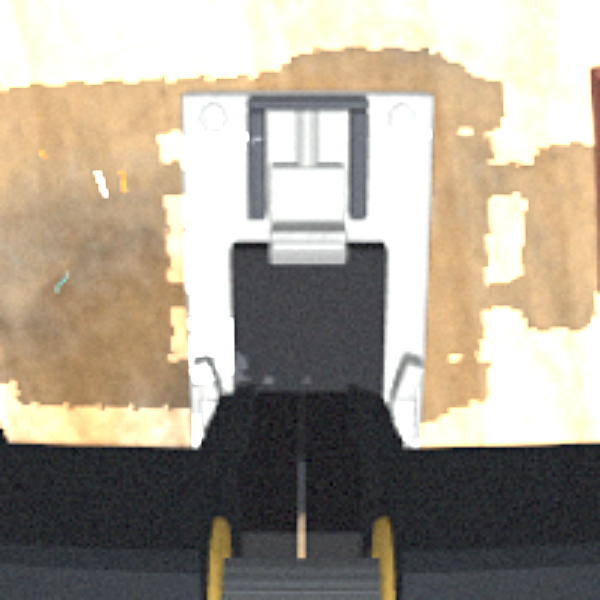

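View pics/s17.png

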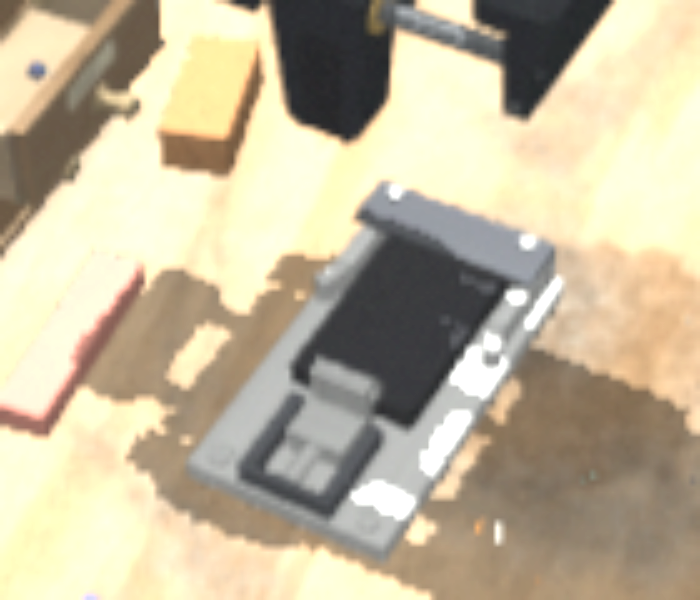

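The pad lies flat under the lip, with the nose over its end (w17c around (308, 245)). The bystanders haven't been touched and the gripper is clear, so I'm handing the job in.

Run:
```python
from h import *
print(r.close_job())
```

```text
the job is handed in; nothing more can be done
None
```

The pad is in the holder, flat on the floor, hooked under the lip and held by the catch. I handed the job in at about 31 s of the 51 s allowed.

**What I did**
- I gripped the pad near its catch end and tilted it about 17 to 18° against the bench.
- I slid its front end under the lip until it met the back wall, at about 5 N. Then I lowered it and let go, leaving it leaning on the catch's slope.
- I pressed it down with the shut fingers until the catch snapped over it.

**Last checks**
- **Seating:** the final press met the pad at about 9.5 N, which puts its top at about 21 mm, the right height for a seated pad.
- **Catch and lip:** the wrist and side pictures show the pad flat under the lip, with the nose over its end.
- **Bystanders:** the cork and the pink stone look unmoved in the last side picture. The slag lump was out of that view; nothing came near it, and it was in place in the last full top picture, taken before insertion.
- **Gripper:** it is clear above the pad and touching nothing.

**What disagreed**
- **Fingertip position:** the fingertips are about 21.5 mm higher than the reported TCP position, not at it as the text says. My first grasp therefore closed in the air above the pad. I found the offset by touching the pad's top and used it from then on.
- **Holder position:** estimates of the holder's place along its length differed by 2 to 3 mm between views, so I relied on contact force for the last few millimetres.
- **Moment of the snap:** it happened during a press move. I saw it only in the picture afterwards, not as a force peak.

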